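# Push a steel bench block up a ramp to its stop and lock it

### The arm

A 7-joint arm with a two-finger parallel gripper is mounted at the origin on a cart in front of the work surface, level with it; the furniture and walls round the work are solid. World frame = base frame: x ahead of the robot, y to its left, z up, the work surface at z = 0. Lengths are in mm, angles in rad, forces in N, time in s.
With the tool pointing down it reaches from about 350 to 900 mm from the base axis. Payload 7.2 kg.
Tool frame: the origin (TCP) lies between the finger pads; the fingertips stand tip_reach ahead of it and the grasp point (between the pads) is the TCP (tip_reach is the distance from the TCP to the fingertips, in mm); x points along the fingers, y is the direction in which the jaws open and shut, and the axes are right-handed (so a half turn about x gives the same grasp; the last joint's range is limited). The gripper opens to 85 mm and grips with 20 to 120 N. Pads are 22 mm wide; open, the fingers measure 114 mm over their backs; the gripper's body (76 mm by 85 mm) begins 54 mm behind the grasp point. The pads swing forward as they close: fully open they stand 13 mm farther back than shut.
Start: joints at [-1.252, 0.411, -0.013, 1.596, 0.006, 1.134, -0.082], TCP at [235.776, 578.824, 250.297] pointing down, gripper open.
Joint ranges: [-2.95, 2.95], [-0.29, 1.99], [-1.47, 1.44], [0.14, 2.54], [-1.03, 4.17], [0.13, 1.85], [-2.86, 2.86]. Speed limits (rad/s): [2.39, 2.39, 3.01, 3.01, 3.14, 3.14, 3.14].

### API

Orientations are given as a unit quaternion [x, y, z, w].
In Python, from plant import * gives the robot as it stands. The module is installed in compiled form; this text tells all that it offers.
- The arm moves only by the tool drive_tool, never from a script. Its argument "moves" is text: rows parted by semicolons, each of 7 numbers parted by spaces: the gripper's target within -1 to 1 (shut at 1, half-way at 0, fully open at -1), then the shift along the world's x, y, z in mm, then the turn, a rotation vector about the world's x, y, z in degrees. In form: grip dx dy dz ax ay az; .... A call has exactly 8 rows; each row is the pose to reach, as a shift and turn from the pose commanded when the call began; what a row does not reach only later rows make up. A row lasts 1/10 s, in which the tool goes at most 50 mm and 8.59 degrees, less where a joint would pass 70% of its speed; a pose out of reach is approached as far as the arm can. A call with a gripper value outside its range is refused whole. The fingers move at their own pace and stop on an object; "newtons" is the grip in N (left out, the last holds). Time passes only in rows, so rows that repeat a pose let the fingers close, or fill a call up. It gives the time, the measured TCP pose, the force and the opening at its end, in the units of the state.
- state(): the state, without advancing time (a new reading comes with each control period).
- read_camera(name): name is "scene" or "top" or "wrist"; returns a dict with "color" (480x640x3 uint8, blue, green, red), "mtx" (3x3 intrinsics, pixels), "R" (3x3) and "t" (3): a world point X has camera coordinates R X + t. Camera axes: x right, y down, z forward; pixel columns grow to the right and rows downward; lengths in mm; the calibration is good to about 2 mm. A picture is of the moment at which its call begins. There is no depth.
- sign_off(): hands the job in, once; it reports no verdict.
The state is a dict: "time_s": time; "qpos": joint angles; "qvel": joint speeds; "effort": joint torques, N m; "eef_pos": TCP position; "ee_rot": TCP orientation; "force": force on the tool from outside, world axes, zero at the start; "torque": the same for the moment, N m; "opening": finger opening in mm.
Only numpy, scipy, OpenCV 4.12 (cv2) and the standard library are available. Lean on these libraries where they do the work, as an engineer would, in place of code of your own. Each camera call takes 0.05 s, during which the arm holds its last target.

### The job

Load the steel bench block into the sloping work rest: set it down flat (do not drop it) on the open foot of the ramp with its long side pointing up the slope and let go of it. Then push it up the ramp between the guide bars and under the hold-down bar until it rests against the stop at the top, and swing the brass keeper fully across behind it. Leave the other things on the bench where they are.

Things in the scene. Friction and masses are not known exactly. Their poses are not given: they have to be found in the camera images.
- steel_block: The work: a plain grey hardened-steel bench block, 55 x 70 x 18 mm, about 0.55 kg, lying flat on the bench to the left or to the right of the ramp. Origin: centre of its underside. Own x along the 55 mm side, y along the 70 mm side, z up (18 mm).
- ramp_deck: Plywood deck of the ramp, fixed to the bench, 260 mm long, 120 wide, rising at 0.175 rad (10 degrees) roughly away from the robot. Origin: middle of its lower end on the top surface (14 mm over the bench); x up the slope along the deck, y left across it, z square to it ('deck x, y, z' below, in mm). Friction holds the block wherever it is left on the slope.
- ramp_foot (a point): Point on the deck surface at deck x 55, y 0: middle of the open foot, where deck x 0 to 100 is bare. Above it two steel guide bars, 12 mm high, deck x 130 to 245, leave a channel from y -29.5 to 29.5; their lower ends flare outwards down to deck x 102.
- ramp_home (a point): Point on the deck surface at deck x 210, y 0: where the centre of the block's underside lies when it is home, its 70 mm side along the slope, its lower face at deck x 175, its upper face on the wooden top stop (lower face at deck x 245, 22 mm high, across the channel).
- hold_down_bar (a point): Middle of the top of the dark steel bar that bridges the channel: deck x 201 to 225, underside 23 mm, top 30 mm over the deck (bolt heads to 34), on posts at y +-41 to +-53. The block slides under it.
- keeper (a joint): Angle of the flat brass keeper (60 x 10 mm, at deck z 13 to 19), turning about an axis square to the deck at deck x 167.5, y 48. 0: points down the slope outside the channel; negative (to -0.6): farther out (left); grows as it swings in, over the left guide bar; 1.571 (end stop): straight across, 2.5 mm behind the home block. Light friction (0.03 N m) keeps it where it is left.
- keeper_knob (a point): Centre of the top of the keeper's upright brass knob, 55 mm from the keeper's axis near the free end of the bar: a pin 10 mm in diameter that rises from z 19 to z 46 mm over the deck.
- wood_block: Bystander: a yellow painted wooden block, 90 x 62 x 34 mm, on the other side of the ramp. Origin: centre of its underside.
- tape_roll: Bystander: a masking tape roll, 86 mm across, 24 mm high. Origin: centre of its underside.
- tweezers: Bystander: steel tweezers, 145 mm long, 9 mm high, lying on the white marble board left of the ramp. Origin: middle of their underside.

How it is judged (in metres and radians):
On the way, in this order (a step that is already met when the one before it is completed fails the run):
1. the steel block lies flat on the foot of the ramp, let go of (z of steel_block in the frame of ramp_deck between -0.004 and 0.004 m and angle between the z axis of steel_block and the z axis of ramp_deck, either way round below 0.06 rad and x of steel_block in the frame of ramp_deck between 0 and 0.15 m and contact force between steel_block and the fingers below 0.05 N and linear speed of steel_block below 0.02 m/s), for 0.2 s.
2. the block is home against the top stop while the keeper is still open (z of steel_block in the frame of ramp_deck between -0.004 and 0.004 m and angle between the z axis of steel_block and the z axis of ramp_deck, either way round below 0.06 rad and x of steel_block in the frame of ramp_deck above 0.206 m and value of joint keeper below 1.2 rad), for 0.1 s.
At the end, for the whole second after the job is handed in: The steel block lies flat on the deck (4 mm, 0.06 rad) within 4 mm of the top stop, in the channel with its 70 mm side along the slope (0.09 rad), at rest, and the keeper is swung across behind it (joint above 1.45 rad of 1.571) (z of steel_block in the frame of ramp_deck between -0.004 and 0.004 m and angle between the z axis of steel_block and the z axis of ramp_deck, either way round below 0.06 rad and x of steel_block in the frame of ramp_deck between 0.206 and 0.213 m and y of steel_block in the frame of ramp_deck between -0.005 and 0.005 m and angle between the y axis of steel_block and the x axis of ramp_deck, either way round below 0.09 rad and value of joint keeper above 1.45 rad and linear speed of steel_block below 0.01 m/s); the robot touches nothing.
It fails at once if the steel block is dropped or flung (faster than 0.8 m/s with no finger on it) (linear speed of steel_block above 0.8 m/s and contact force between steel_block and the fingers below 0.05 N).
It fails at once if another thing on the bench is moved by more than 30 mm (distance of any of wood_block, tape_roll, tweezers from where it was at the start of the episode above 0.03 m).
It also fails if it takes over 67 s, if anything falls off the work surface, if the arm or the gripper's body presses on something with over 40 N, if the wrist force passes 120 N, or if a joint passes its speed limit or range.

## Working session

There is one attempt and no reset: what is moved stays moved. The work goes in short steps, Python scripts to look and compute and a tool call to move; the robot and the scene stay as the last step left them, time stands still between calls to the robot, and variables do not carry over. Pictures are saved under pics/ and viewed, and the job is handed in when it is done.

Besides the shell and the picture viewer there is one more tool, called after "Request:" as name(argument=value, ...) on one line, values as JSON. drive_tool: Moves the arm, as the interface text tells. Its arguments: {"type":"object","properties":{"moves":{"type":"string"},"newtons":{"type":"number"}},"required":["moves"]}

```bash
mkdir -p pics; ls; cat > h.py <<'E'
from plant import *
import numpy as np, cv2, json, pickle
def snap(n,tag):
    c=read_camera(n); cv2.imwrite(f'pics/{tag}.png',c['color']); pickle.dump(c,open(f'pics/{tag}.pkl','wb')); return c
def ld(tag): return pickle.load(open(f'pics/{tag}.pkl','rb'))
def ray(c,u,v,z):
    R=np.array(c['R']);t=np.array(c['t']).ravel();K=np.array(c['mtx'])
    o=-R.T@t; d=R.T@np.linalg.inv(K)@np.array([u,v,1.]); s=(z-o[2])/d[2]; return o+s*d
def proj(c,X):
    X=np.atleast_2d(X); p=(np.array(c['R'])@X.T).T+np.array(c['t']).ravel(); q=(np.array(c['mtx'])@p.T).T; return q[:,:2]/q[:,2:]
def crop(tag,x0,y0,w,h,s):
    im=cv2.imread(f'pics/{tag}.png')[y0:y0+h,x0:x0+w]; im=cv2.resize(im,None,fx=s,fy=s,interpolation=cv2.INTER_CUBIC); 
    cv2.imwrite(f'pics/{tag}_c{x0}_{y0}.png',im)
E
python3 - <<'E'
from h import *
for n in ['scene','top','wrist']:
    c=snap(n,n+'0'); print(n,c['mtx'].tolist(),np.round(-np.array(c['R']).T@np.array(c['t']).ravel(),1), np.round(c['R'],3).tolist())
print(state())
E
```

```text
pics
scene [[512.1431963954659, 0.0, 320.542725843065], [0.0, 512.1431963954659, 247.71872217975158], [0.0, 0.0, 1.0]] [  59.  -489.2  697.9] [[0.705, -0.709, -0.016], [-0.462, -0.442, -0.769], [0.538, 0.549, -0.639]]
top [[595.2354706790592, 0.0, 309.5353718586574], [0.0, 595.2354706790592, 245.65957165967345], [0.0, 0.0, 1.0]] [ 433.9   29.  1279.9] [[-0.013, -1.0, -0.012], [-0.992, 0.015, -0.124], [0.124, 0.01, -0.992]]
wrist [[341.5406285171355, 0.0, 319.36809862458955], [0.0, 341.5406285171355, 243.96800721286698], [0.0, 0.0, 1.0]] [159.2 609.4 371.8] [[0.376, 0.926, -0.002], [0.878, -0.356, 0.321], [0.297, -0.122, -0.947]]
{'time_s': 0.15, 'qpos': array([-1.25221318,  0.41172485, -0.01269187,  1.59683208,  0.00557151,
        1.13428432, -0.08223179]), 'qvel': array([-0.00035221, -0.00239032,  0.0003121 , -0.00336468, -0.00033635,
        0.00078645,  0.0003029 ]), 'effort': array([ 1.90056664e-03, -6.01035547e+01,  6.83152657e-01, -2.99645931e+01,
        1.39806338e-02,  7.85396813e-03, -4.77893607e-06]), 'eef_pos': array([235.65837411, 578.49854887, 249.64898882]), 'ee_rot': array([ 0.13548617,  0.6939813 , -0.13633604,  0.69386306]), 'force': array([-0.24979976, -0.93963622, -0.60602668]), 'torque': array([-0.02531383, -0.02556622,  0.0084638 ]), 'opening': 85.75424580509976}
```

View pics/top0.png

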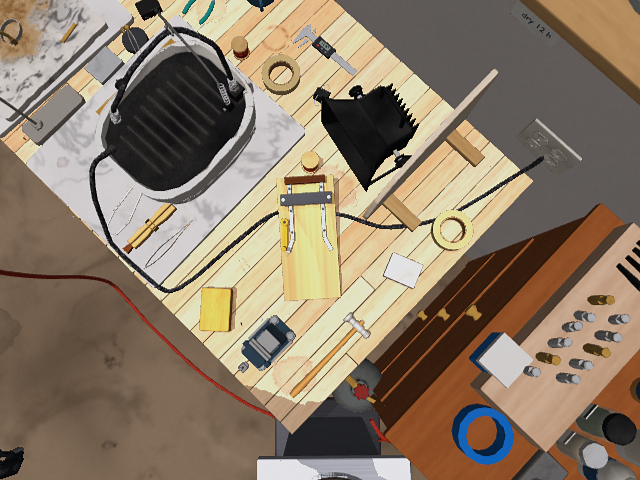

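View pics/scene0.png

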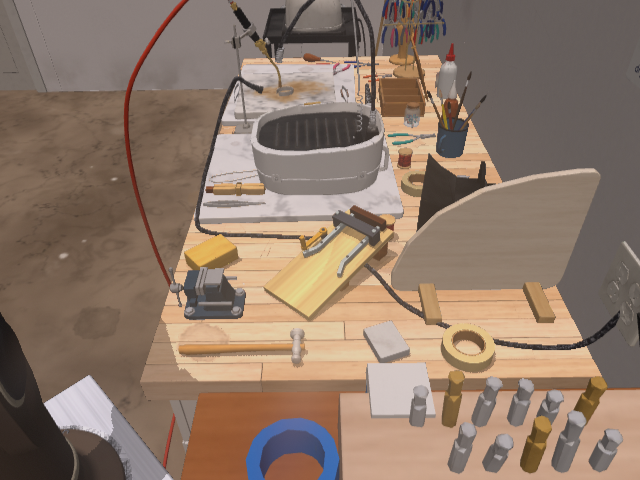

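```bash
python3 - <<'E'
from h import *
crop('top0',255,140,200,170,4)
crop('scene0',250,190,200,190,4)
E
```

```text
(no output)
```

View pics/top0_c255_140.png

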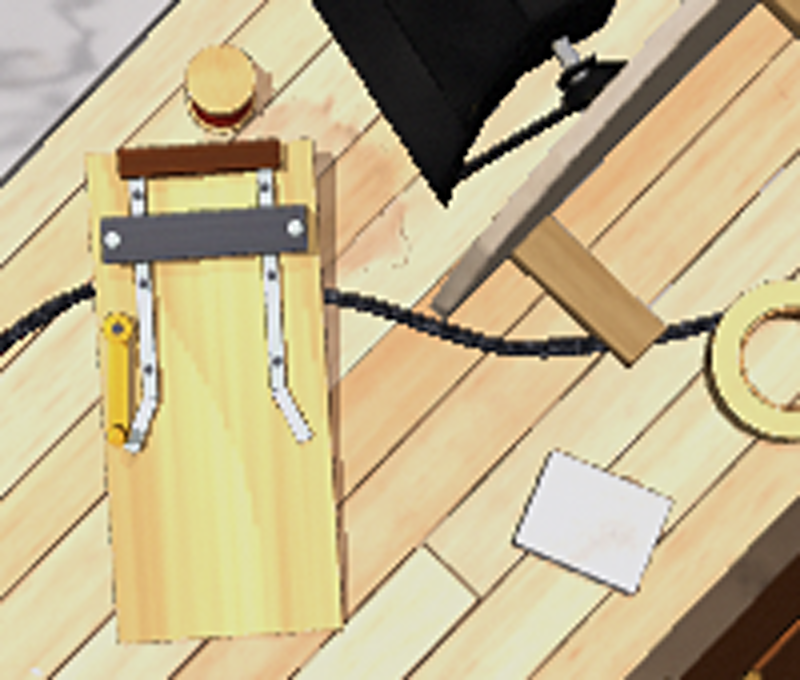

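View pics/scene0_c250_190.png

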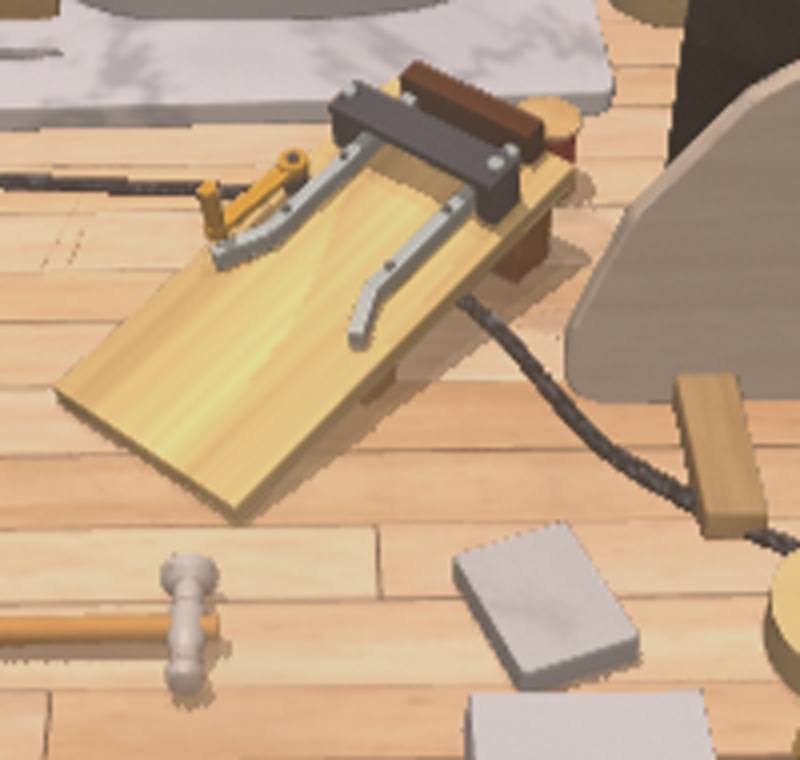

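```bash
cat > fit.py <<'E'
from h import *
from scipy.optimize import least_squares
a=0.175
def Rd(y):
    c,s=np.cos(y),np.sin(y); Rz=np.array([[c,-s,0],[s,c,0],[0,0,1]])
    ca,sa=np.cos(a),np.sin(a); Ry=np.array([[ca,0,-sa],[0,1,0],[sa,0,ca]])
    return Rz@Ry
def deck(p,D): return np.atleast_2d(D)@Rd(p[2]).T+np.array([p[0],p[1],14])
T=ld('top0');S=ld('scene0')
ft=lambda l:np.array(l,float)/4+[255,140]
fs=lambda l:np.array(l,float)/4+[250,190]
dt=[(0,60,0),(0,-60,0),(260,60,0),(260,-60,0)]; ut=ft([(118,641),(343,628),(87,153),(314,138)])
ds=[(0,60,0),(0,-60,0),(260,-60,0)]; us=fs([(55,390),(237,511),(575,172)])
def r(p,w=(1,1)): return np.r_[w[0]*(proj(T,deck(p,dt))-ut).ravel(),w[1]*(proj(S,deck(p,ds))-us).ravel()]
for w in [(1,0),(0,1),(1,1)]:
    s=least_squares(r,[430,50,0],args=(w,)); print(w,s.x.round(3),s.fun.round(1))
P=s.x
def blk(p):
    c,s=np.cos(p[2]),np.sin(p[2]); q=np.array([(-27.5,35),(27.5,35),(27.5,-35),(-27.5,-35)])
    return np.c_[q@np.array([[c,-s],[s,c]]).T+p[:2],np.full(4,18.)]
bt=ft([(553,450),(672,498),(634,592),(514,543)]); print([ray(T,*u,18).round(1)[:2].tolist() for u in bt])
bs=fs([(455,570),(562,523),(637,637),(520,677)]); print([ray(S,*u,18).round(1)[:2].tolist() for u in bs])
E
cat >f2.py <<'E'
from fit import *
print(deck(P,[(55,0,0),(210,0,0),(167.5,48,13)]).round(1))
for n,c,u in [('T',T,ft([(118,327),(117,433)])),('S',S,fs([(293,157),(210,187)]))]:
    print(n,proj(c,deck(P,[(167.5,48,19)])).round(1),u[0], 'knob',u[1])
    for k in [-.6,-.3,-.1,0,.1,.3]: print(k,proj(c,deck(P,[(167.5-55*np.cos(k),48-55*np.sin(k),46)])).round(1))
E
python3 f2.py
```

```text
(1, 0) [4.7810e+02 3.6357e+01 4.7000e-02] [-0.1  0.5  0.2  0.3 -0.2 -0.5  0.1 -0.3 -0.  -0.  -0.  -0.   0.  -0. ]
(0, 1) [4.77377e+02 3.39790e+01 5.10000e-02] [ 0.   0.   0.   0.   0.  -0.   0.  -0.  -0.6  0.1 -0.2  0.6  0.9 -1.2]
(1, 1) [4.7799e+02 3.5346e+01 4.9000e-02] [ 0.4  0.6  0.6  0.3 -0.  -0.4  0.3 -0.3 -0.8 -0.4 -0.5  0.   0.7 -1.5]
[[574.3, -136.7], [547.8, -199.0], [498.2, -177.1], [525.0, -114.6]]
[[520.8, -120.4], [574.1, -136.5], [546.1, -199.0], [496.1, -177.3]]
[[532.1  38.   23.6]
 [684.5  45.6  50.6]
 [638.1  91.3  56. ]]
T [[285.  221.7]] [284.5  221.75] knob [284.25 248.25]
-0.6 [[270.6 245.1]]
-0.3 [[278.1 248.1]]
-0.1 [[283.5 248.8]]
0 [[286.2 248.8]]
0.1 [[288.9 248.5]]
0.3 [[294.1 247.1]]
S [[323.5 230.7]] [323.25 229.25] knob [302.5  236.75]
-0.6 [[295.  228.6]]
-0.3 [[297.9 233.8]]
-0.1 [[301.2 236.7]]
0 [[303.1 237.9]]
0.1 [[305.3 239. ]]
0.3 [[310.1 240.6]]
```

```bash
python3 - <<'E'
import plant
print([n for n in dir(plant) if not n.startswith('__')])
try: print(plant.tip_reach)
except Exception as e: print(e)
E
```

```text
['IKError', 'read_camera', 'sign_off', 'state', 'tip_reach']
19.0
```

View pics/wrist0.png

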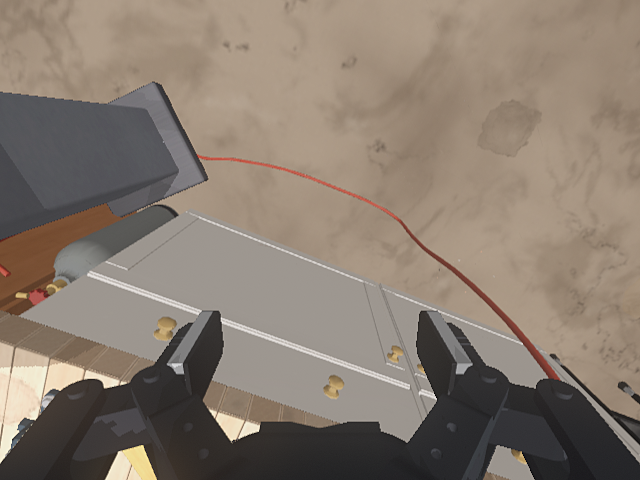

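```bash
python3 - <<'E'
from fit import *
from scipy.spatial.transform import Rotation as Ro
M=Ro.from_quat(state()['ee_rot']).as_matrix(); print(M.round(3)); print('jaw deg',np.degrees(np.arctan2(M[1,1],M[0,1])))
print('panel foot near',ray(T,365,218,0),'top-end',ray(T,497,70,200),'foot wood',ray(T,412,230,20), 'scene panel near-bottom', ray(S,393,285,0), ray(S,403,250,0),'tape',ray(T,453,230,24), 'black',ray(T,367,190,0))
print('vise',ray(T,268,342,60),'wood',ray(T,216,309,34))
E
```

```text
(1, 0) [4.7810e+02 3.6357e+01 4.7000e-02] [-0.1  0.5  0.2  0.3 -0.2 -0.5  0.1 -0.3 -0.  -0.  -0.  -0.   0.  -0. ]
(0, 1) [4.77377e+02 3.39790e+01 5.10000e-02] [ 0.   0.   0.   0.   0.  -0.   0.  -0.  -0.6  0.1 -0.2  0.6  0.9 -1.2]
(1, 1) [4.7799e+02 3.5346e+01 4.9000e-02] [ 0.4  0.6  0.6  0.3 -0.  -0.4  0.3 -0.3 -0.8 -0.4 -0.5  0.   0.7 -1.5]
[[574.3, -136.7], [547.8, -199.0], [498.2, -177.1], [525.0, -114.6]]
[[520.8, -120.4], [574.1, -136.5], [546.1, -199.0], [496.1, -177.3]]
[[-0.     0.377  0.926]
 [-0.001  0.926 -0.377]
 [-1.    -0.001  0.   ]]
jaw deg 67.83673497941624
panel foot near [652.7837402  -79.97856349   0.        ] top-end [ 898.43892803 -319.34300289  200.        ] foot wood [ 621.86279311 -177.91205898   20.        ] scene panel near-bottom [664.09465765 -71.88135646   0.        ] [762.1502445  -20.36286328   0.        ] tape [ 619.96206825 -264.30599563   24.        ] black [714.86407286 -85.89330931   0.        ]
vise [390.89655999 127.75865616  60.        ] wood [459.35999877 238.09183601  34.        ]
```

Request:
drive_tool(moves="-1 150 -368 0 0 0 -45; -1 150 -368 0 0 0 -45; -1 150 -368 0 0 0 -45; -1 150 -368 0 0 0 -45; -1 150 -368 0 0 0 -45; -1 150 -368 0 0 0 -45; -1 150 -368 0 0 0 -45; -1 150 -368 0 0 0 -45")

```text
time_s: 0.95
eef_pos: [386.1, 208.6, 250.4]
ee_rot: [0.391, 0.589, -0.391, 0.589]
force: [0.5, 0.3, 0.2]
opening: 85.3
```

Request:
drive_tool(moves="-1 150 -368 0 0 0 -46; -1 150 -368 0 0 0 -46; -1 150 -368 0 0 0 -46; -1 150 -368 0 0 0 -46; -1 150 -368 0 0 0 -46; -1 150 -368 0 0 0 -46; -1 150 -368 -50 0 0 -46; -1 150 -368 -100 0 0 -46")

```text
time_s: 1.75
eef_pos: [529.1, -138.3, 187.8]
ee_rot: [0.592, 0.387, -0.589, 0.391]
force: [0.4, 2.0, 0.4]
opening: 85.2
```

```bash
python3 - <<'E'
from h import *
c=snap('wrist','w1')
s=state();print(s['eef_pos'],s['qpos'].round(3))
from scipy.spatial.transform import Rotation as Ro
M=Ro.from_quat(s['ee_rot']).as_matrix();print('jaw deg',np.degrees(np.arctan2(M[1,1],M[0,1])))
E
```

```text
[ 525.47117116 -140.78774016  179.42836971] [-0.323  0.398  0.639  1.903 -0.284  0.936  0.04 ]
jaw deg -23.42236345946987
```

View pics/w1.png

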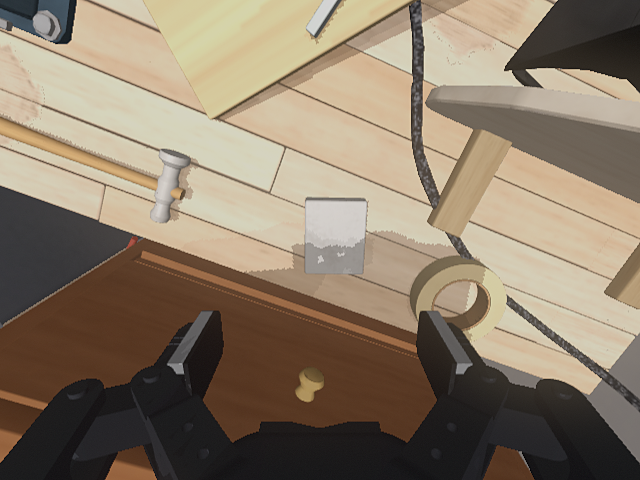

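```bash
python3 - <<'E'
from h import *
crop('w1',290,185,90,100,6)
c=ld('w1')
for u in [(305,199),(367,200),(364,273),(304,273)]: print(ray(c,*u,18).round(1))
print(ray(c,458,293,24))
E
```

```text
[ 528.6 -111.4   18. ]
[ 577.5 -133.5   18. ]
[ 550.7 -196.7   18. ]
[ 499.4 -174.6   18. ]
[ 624.20550524 -247.74858181   24.        ]
```

View pics/w1_c290_185.png

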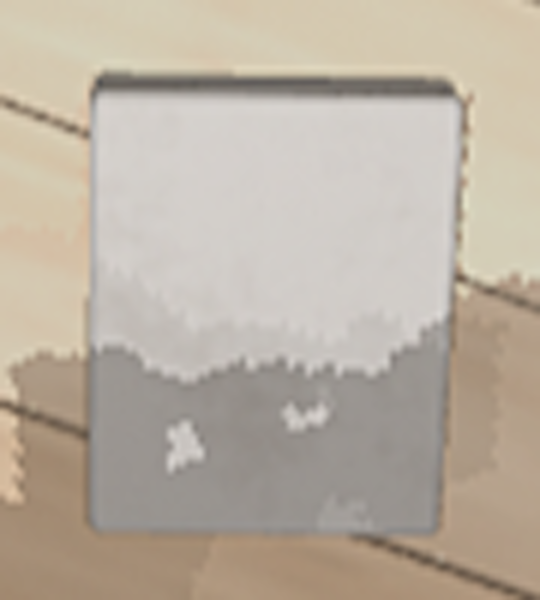

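Request:
drive_tool(moves="-1 0 0 -40 0 0 0; -1 0 0 -60 0 0 0; -1 0 0 -60 0 0 0; -1 0 0 -60 0 0 0; -1 0 0 -60 0 0 0; -1 0 0 -60 0 0 0; -1 0 0 -60 0 0 0; -1 0 0 -60 0 0 0")

```text
time_s: 2.6
eef_pos: [526.9, -134.2, 126.9]
ee_rot: [0.591, 0.389, -0.59, 0.39]
force: [-0.2, -0.0, -0.2]
opening: 85.5
```

```bash
python3 - <<'E'
from h import *
snap('wrist','w2'); print(state()['eef_pos'])
crop('w2',250,180,160,120,5)
E
```

```text
[ 526.70939458 -134.20630483  126.71039536]
```

View pics/w2_c250_180.png

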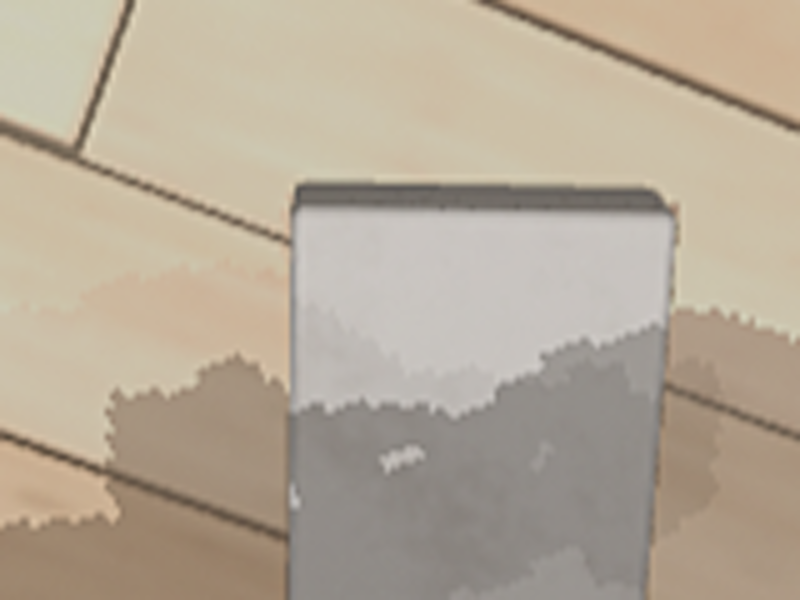

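```bash
python3 - <<'E'
from h import *
crop('w2',290,270,120,80,6)
E
```

```text
(no output)
```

View pics/w2_c290_270.png

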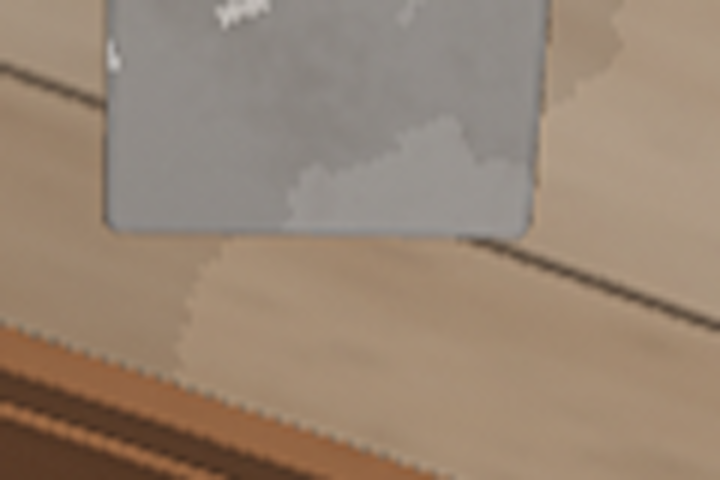

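```bash
python3 - <<'E'
from h import *
c=ld('w2')
q=np.array([ray(c,*u,18)[:2] for u in [(308.6,221),(385,222.4),(378.5,309.5),(307.5,308.5)]]);print(q.round(1),q.mean(0))
for i in range(4):
    d=q[(i+1)%4]-q[i]; print(np.hypot(*d),np.degrees(np.arctan2(d[1],d[0])))
E
```

```text
[[ 528.5 -112.1]
 [ 577.2 -134. ]
 [ 549.6 -197.1]
 [ 500.  -175. ]] [ 538.81744996 -154.56964819]
53.47286712854914 -24.175800654944258
68.85435685440218 -113.69027665425051
54.2869514689871 155.99513857147198
69.0142315121972 65.63293827429766
```

Request:
drive_tool(moves="-1 10 -22 -30 0 0 -0.5; -1 10 -22 -60 0 0 -0.5; -1 10 -22 -80 0 0 -0.5; -1 10 -22 -95 0 0 -0.5; -1 10 -22 -102 0 0 -0.5; -1 10 -22 -106 0 0 -0.5; -1 10 -22 -106 0 0 -0.5; -1 10 -22 -106 0 0 -0.5", newtons=60)

```text
time_s: 3.45
eef_pos: [537.0, -156.5, 21.0]
ee_rot: [0.592, 0.387, -0.592, 0.387]
force: [0.6, -0.2, -0.1]
opening: 85.7
```

```bash
python3 - <<'E'
from h import *
snap('wrist','w3'); snap('scene','s3'); print(state()['eef_pos'])
crop('s3',300,250,200,150,4)
E
```

```text
[ 537.02720108 -156.39501406   21.04061798]
```

View pics/w3.png

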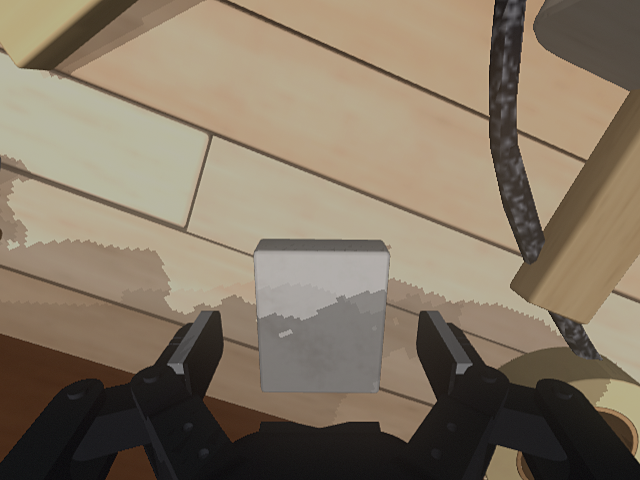

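View pics/s3_c300_250.png

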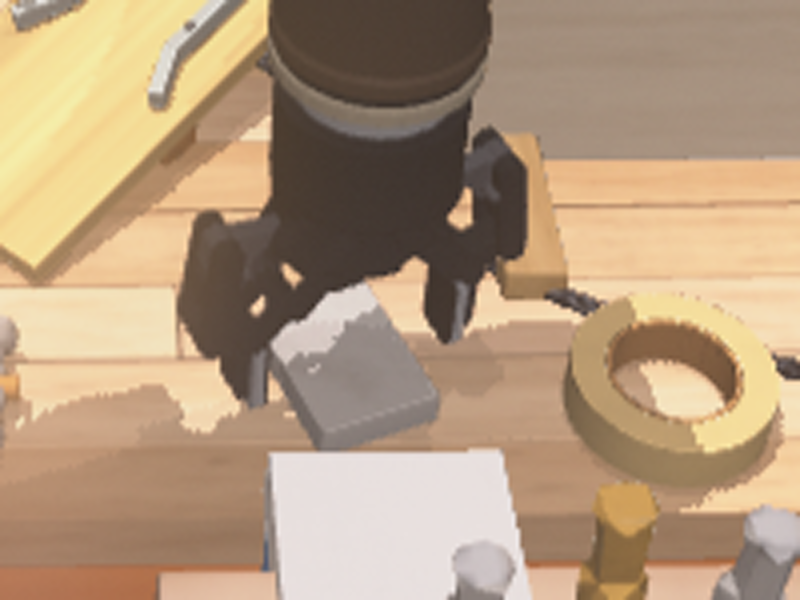

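```bash
python3 - <<'E'
from h import *
c=ld('s3'); j=np.array([.917,-.4])
for z in (2,8,15):
    print(z,[((proj(c,np.r_[np.array([537,-156.4])+j*s,z])[0]-[300,250])*4).round(0).tolist() for s in (-43,-50,43,50)])
E
```

```text
2 [[251.0, 408.0], [236.0, 413.0], [429.0, 349.0], [443.0, 344.0]]
8 [[251.0, 399.0], [236.0, 404.0], [431.0, 340.0], [445.0, 335.0]]
15 [[252.0, 389.0], [237.0, 394.0], [432.0, 329.0], [446.0, 325.0]]
```

Request:
drive_tool(moves="-1 0 0 -3 0 0 0; 0.3 0 0 -3 0 0 0; 1 0 0 -3 0 0 0; 1 0 0 -3 0 0 0; 1 0 0 -3 0 0 0; 1 0 0 -3 0 0 0; 1 0 0 -3 0 0 0; 1 0 0 -3 0 0 0", newtons=60)

```text
time_s: 4.35
eef_pos: [536.9, -156.5, 17.8]
ee_rot: [0.592, 0.387, -0.592, 0.387]
force: [-0.5, 0.3, 5.0]
opening: 53.5
```

Request:
drive_tool(moves="1 0 0 20 0 0 0; 1 0 0 60 0 0 0; 1 0 0 110 0 0 0; 1 0 0 110 0 0 0; 1 0 40 110 0 0 -8; 1 0 80 110 0 0 -16; 1 0 120 110 0 0 -24; 1 0 150 110 0 0 -32")

```text
time_s: 5.15
eef_pos: [534.9, -3.3, 125.6]
ee_rot: [-0.675, -0.208, 0.677, -0.207]
force: [0.9, -0.7, -6.0]
opening: 53.5
```

Request:
drive_tool(moves="1 -8 44 0 0 0 -8; 1 -8 44 0 0 0 -16; 1 -8 44 0 0 0 -24; 1 -8 44 0 0 0 -31.3; 1 -8 44 0 0 0 -31.3; 1 -8 44 0 0 0 -31.3; 1 -8 44 0 0 0 -31.3; 1 -8 44 0 0 0 -31.3")

```text
time_s: 5.95
eef_pos: [528.3, 37.5, 127.1]
ee_rot: [-0.707, -0.019, 0.707, -0.019]
force: [-0.2, -0.1, -6.2]
opening: 53.6
```

```bash
cat > st.py <<'E'
from fit import *
from scipy.spatial.transform import Rotation as Ro
s=state();M=Ro.from_quat(s['ee_rot']).as_matrix()
print(s['time_s'],s['eef_pos'].round(2),'jaw',np.degrees(np.arctan2(M[1,1],M[0,1])),'tool x',M[:,0].round(3),s['qpos'].round(2),s['opening'],s['force'].round(1))
D=Rd(P[2]); print('tcp in deck',(D.T@(s['eef_pos']-[P[0],P[1],14])).round(2)); print('tool in deck\n',(D.T@M).round(3))
E
python3 st.py | tail -6;  python3 - <<'E'
from h import *
snap('wrist','w4')
E
```

```text
5.95 [528.32  37.49 127.07] jaw -86.88145577627786 tool x [-0.  0. -1.] [-0.83  0.54  0.9   2.   -0.55  0.87 -1.14] 53.580017525948854 [-0.2 -0.1 -6.2]
tcp in deck [ 69.29  -0.34 102.57]
tool in deck
 [[-0.174  0.005 -0.985]
 [ 0.    -1.    -0.005]
 [-0.985 -0.001  0.174]]
```

View pics/w4.png

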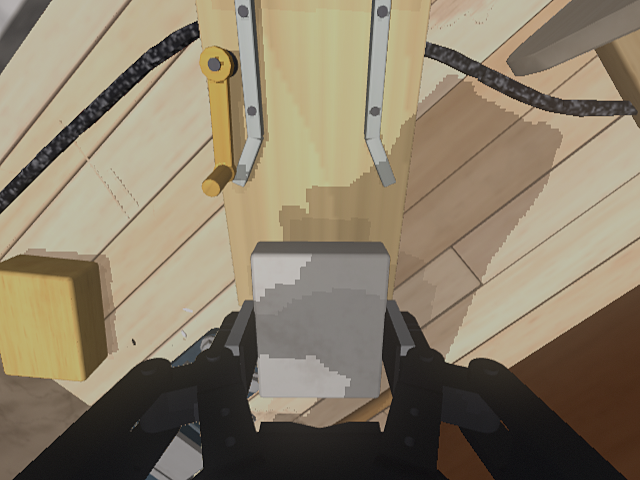

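Request:
drive_tool(moves="1 0.5 0 -10 0.25 -5 0; 1 0.5 0 -30 0.5 -10 0; 1 0.5 0 -50 0.5 -10 0; 1 0.5 0 -65 0.5 -10 0; 1 0.5 0 -75 0.5 -10 0; 1 0.5 0 -80 0.5 -10 0; 1 0.5 0 -80 0.5 -10 0; 1 0.5 0 -80 0.5 -10 0")

```text
time_s: 6.8
eef_pos: [529.5, 37.4, 47.7]
ee_rot: [0.766, 0.02, -0.642, 0.017]
force: [0.5, 0.2, -6.8]
opening: 53.4
```

```bash
python3 st.py | tail -6;  python3 - <<'E'
from h import *
snap('wrist','w5');snap('scene','s5');snap('top','t5')
crop('s5',240,190,160,140,5)
E
```

```text
6.8 [529.47  37.41  47.66] jaw -86.9749405541672 tool x [ 0.174  0.009 -0.985] [-0.71  0.56  0.69  2.17 -0.8   0.46 -0.94] 53.37343706334269 [ 0.5  0.2 -6.8]
tcp in deck [56.6  -0.48 24.18]
tool in deck
 [[ 0.     0.003 -1.   ]
 [-0.    -1.    -0.003]
 [-1.     0.    -0.   ]]
```

View pics/s5_c240_190.png

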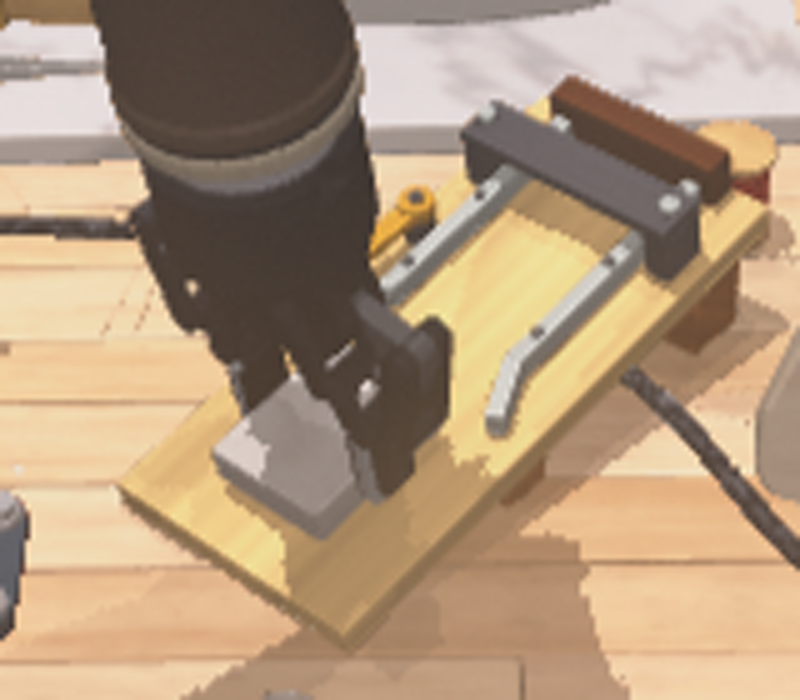

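View pics/w5.png

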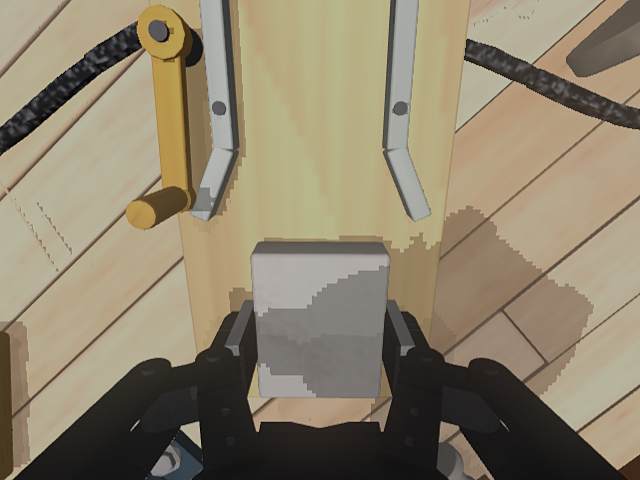

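```bash
python3 - <<'E' | tail -8
from fit import *
c=ld('w5'); D=Rd(P[2]); o0=np.array([P[0],P[1],14])
R=np.array(c['R']);t=c['t'].ravel()
def rd(u,v,z):
    o=D.T@(-R.T@t-o0); d=D.T@R.T@np.linalg.inv(c['mtx'])@np.array([u,v,1.]); return (o+(z-o[2])/d[2]*d).round(1)
print('inner top corners',rd(239,151,12),rd(385,151,12), 'upper',rd(231,2,12),rd(391,2,12))
print('block top, edges',rd(251,256,24),rd(389,256,24),rd(258,396,24),rd(382,397,24))
print('deck edges',rd(196,350,0),rd(436,300,0),rd(148,65,0),rd(464,65,0))
E
```

```text
(1, 0) [4.7810e+02 3.6357e+01 4.7000e-02] [-0.1  0.5  0.2  0.3 -0.2 -0.5  0.1 -0.3 -0.  -0.  -0.  -0.   0.  -0. ]
(0, 1) [4.77377e+02 3.39790e+01 5.10000e-02] [ 0.   0.   0.   0.   0.  -0.   0.  -0.  -0.6  0.1 -0.2  0.6  0.9 -1.2]
(1, 1) [4.7799e+02 3.5346e+01 4.9000e-02] [ 0.4  0.6  0.6  0.3 -0.  -0.4  0.3 -0.3 -0.8 -0.4 -0.5  0.   0.7 -1.5]
[[574.3, -136.7], [547.8, -199.0], [498.2, -177.1], [525.0, -114.6]]
[[520.8, -120.4], [574.1, -136.5], [546.1, -199.0], [496.1, -177.3]]
inner top corners [130.8  29.9  12. ] [131.1 -25.6  12. ] upper [179.1  29.2  12. ] [179.4 -24.5  12. ]
block top, edges [92.7 25.4 24. ] [ 92.9 -27.5  24. ] [25.9 26.3 24. ] [ 25.6 -29.1  24. ]
deck edges [32.5 61.4  0. ] [ 61.4 -56.9   0. ] [161.9  65.4   0. ] [162.4 -56.1   0. ]
```

Request:
drive_tool(moves="1 0 2.5 -1 0 0 0; 1 0.3 2.5 -2 0 0 0; 1 0.5 2.5 -3 0 0 0; 1 0.7 2.5 -4 0 0 0; 1 1 2.5 -5 0 0 0; 1 1 2.5 -5.5 0 0 0; 1 1 2.5 -6 0 0 0; 1 1 2.5 -6 0 0 0")

```text
time_s: 7.75
eef_pos: [529.9, 40.1, 41.2]
ee_rot: [0.766, 0.02, -0.643, 0.017]
force: [0.2, -0.4, -5.6]
opening: 53.6
```

Request:
drive_tool(moves="1 0 0 -0.3 0 0 0; 1 0 0 -0.6 0 0 0; 1 0 0 -0.9 0 0 0; 1 0 0 -1.2 0 0 0; 1 0 0 -1.5 0 0 0; 1 0 0 -1.5 0 0 0; 1 0 0 -1.5 0 0 0; 1 0 0 -1.5 0 0 0")

```text
time_s: 8.55
eef_pos: [530.0, 40.0, 40.9]
ee_rot: [0.766, 0.021, -0.642, 0.017]
force: [-9.9, 0.3, 19.0]
opening: 53.7
```

Request:
drive_tool(moves="1 0 0 0.6 0 0 0; 1 0 0 1 0 0 0; 0.3 0 0 1 0 0 0; 0 0 0 1 0 0 0; -0.5 0 0 1 0 0 0; -1 0 0 1 0 0 0; -1 0 0 1 0 0 0; -1 0 0 1 0 0 0")

```text
time_s: 9.35
eef_pos: [530.3, 40.2, 40.8]
ee_rot: [0.766, 0.02, -0.642, 0.017]
force: [-0.9, -0.5, -0.1]
opening: 85.4
```

```bash
python3 st.py | tail -6;  python3 - <<'E'
from h import *
snap('wrist','w6');snap('scene','s6')
crop('s6',240,190,160,140,5)
E
```

```text
9.35 [530.33  40.15  40.81] jaw -86.96227738803118 tool x [ 0.174  0.009 -0.985] [-0.7   0.57  0.67  2.17 -0.81  0.45 -0.93] 85.37372241695701 [-0.9 -0.5 -0.1]
tcp in deck [56.38  2.21 17.25]
tool in deck
 [[ 0.     0.004 -1.   ]
 [-0.    -1.    -0.004]
 [-1.     0.    -0.   ]]
```

View pics/s6_c240_190.png

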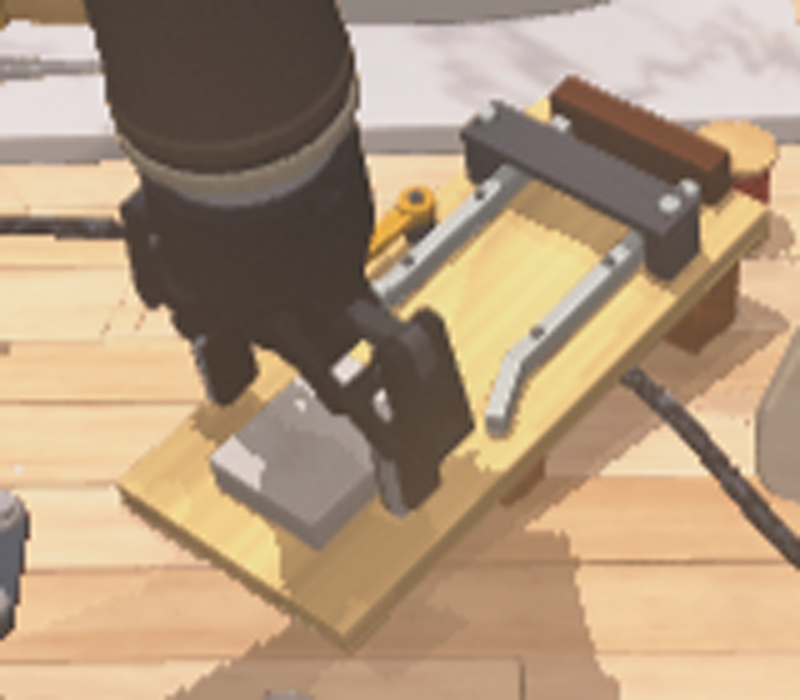

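View pics/w6.png

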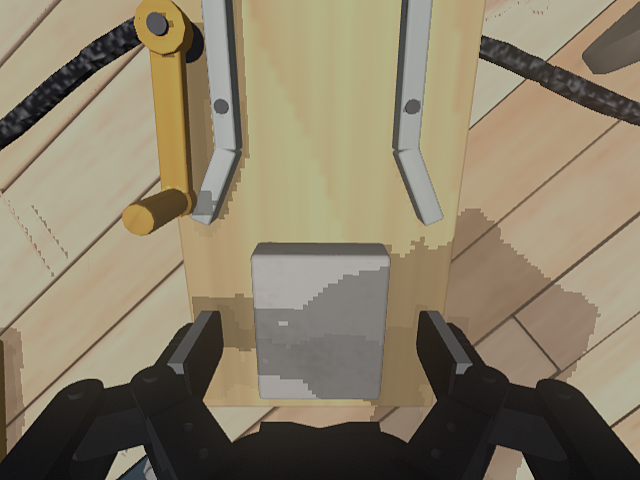

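Request:
drive_tool(moves="-1 -3 0 20 0 0 0; -1 -7 0 40 0 0 0; -1 -7 0 40 0 0 0; 0.7 -40 -2 35 0 0 0; 0.7 -60 -4 30 0 0 0; 0.7 -60 -4 30 0 0 0; 0.7 -60 -4 30 0 0 0; 0.7 -60 -4 30 0 0 0")

```text
time_s: 10.25
eef_pos: [471.1, 36.3, 70.9]
ee_rot: [0.766, 0.02, -0.642, 0.017]
force: [-0.0, 0.2, 0.3]
opening: 13.4
```

```bash
python3 st.py | tail -6;  python3 - <<'E'
from h import *
snap('wrist','w7')
E
```

```text
10.25 [471.15  36.25  70.87] jaw -86.95162266792299 tool x [ 0.175  0.008 -0.985] [-0.82  0.44  0.77  2.3  -0.73  0.44 -0.98] 13.41217727378686 [-0.   0.2  0.3]
tcp in deck [ 3.22  1.25 57.19]
tool in deck
 [[ 0.001  0.004 -1.   ]
 [-0.    -1.    -0.004]
 [-1.     0.    -0.001]]
```

View pics/w7.png

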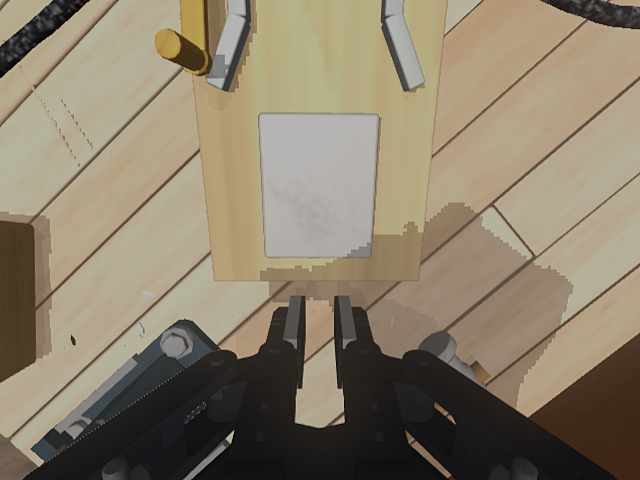

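```bash
python3 - <<'E'
from h import *
a=cv2.imread('pics/scene0.png')[250:330,160:260]; b=cv2.imread('pics/top0.png')[305:385,225:325]
cv2.imwrite('pics/v.png',np.hstack([cv2.resize(a,None,fx=4,fy=4),cv2.resize(b,None,fx=4,fy=4)]))
E
```

```text
(no output)
```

View pics/v.png

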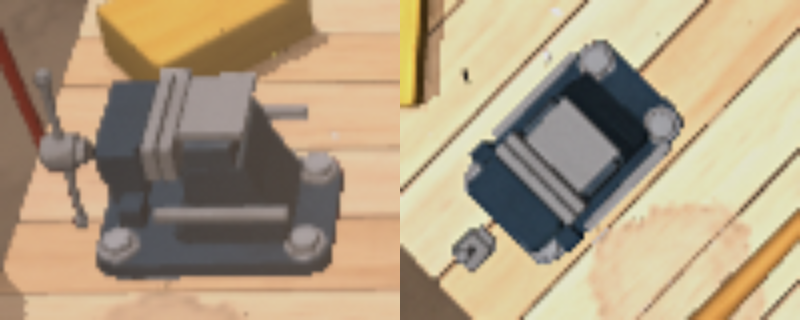

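```bash
python3 - <<'E'
from h import *
T=ld('top0');S=ld('scene0')
for z in (20,35,50,65,80): print(z,ray(T,280,342,z)[:2].round(),ray(S,223,269,z)[:2].round(), 'bolt',ray(T,289,335,z)[:2].round(),'far bolt',ray(T,274,319,z)[:2].round())
E
```

```text
20 [389. 106.] [450. 187.] bolt [403.  87.] far bolt [437. 118.]
35 [390. 105.] [441. 172.] bolt [404.  86.] far bolt [437. 117.]
50 [390. 104.] [432. 157.] bolt [404.  86.] far bolt [437. 116.]
65 [391. 103.] [424. 142.] bolt [404.  85.] far bolt [437. 115.]
80 [391. 102.] [415. 127.] bolt [405.  84.] far bolt [437. 114.]
```

Request:
drive_tool(moves="0.7 1 0 -10 0 0 0; 0.7 3 0.5 -22 0 0 0; 0.7 4.5 0.5 -30 0 0 0; 0.7 4.5 0.5 -33 0 0 0; 0.7 4.5 0.5 -33 0 0 0; 0.7 4.5 0.5 -33 0 0 0; 0.7 4.5 0.5 -33 0 0 0; 0.7 4.5 0.5 -33 0 0 0")

```text
time_s: 11.1
eef_pos: [474.7, 36.8, 38.0]
ee_rot: [0.766, 0.02, -0.642, 0.017]
force: [-0.5, 0.7, 1.1]
opening: 12.4
```

```bash
python3 st.py | tail -6;  python3 - <<'E'
from h import *
snap('scene','s8');crop('s8',240,190,160,140,5)
snap('wrist','w8')
E
```

```text
11.1 [474.67  36.76  38.04] jaw -86.95238725320804 tool x [ 0.174  0.009 -0.985] [-0.71  0.5   0.64  2.3  -0.84  0.37 -0.89] 12.37050763150629 [-0.5  0.7  1.1]
tcp in deck [ 0.99  1.58 24.24]
tool in deck
 [[ 0.     0.004 -1.   ]
 [ 0.    -1.    -0.004]
 [-1.    -0.    -0.   ]]
```

View pics/s8_c240_190.png

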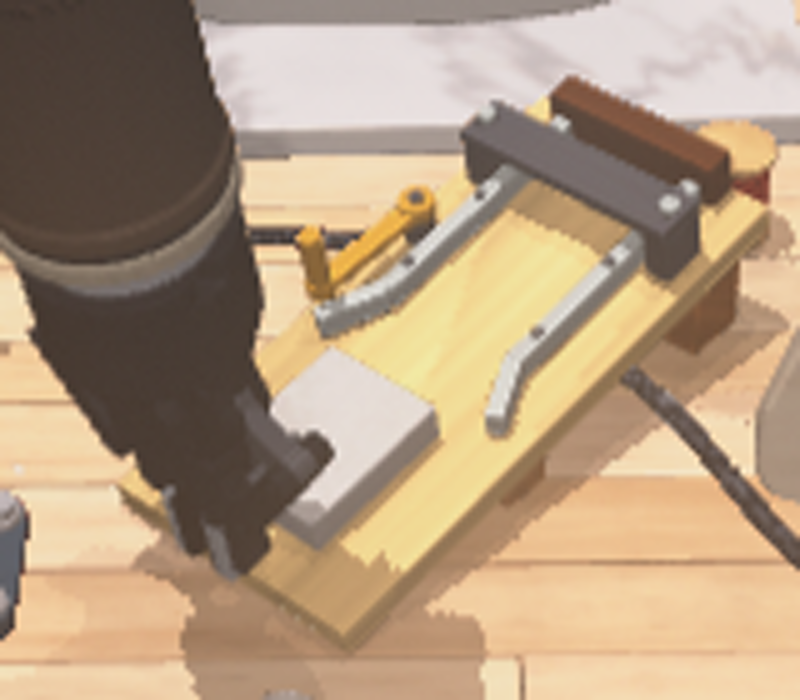

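View pics/w8.png

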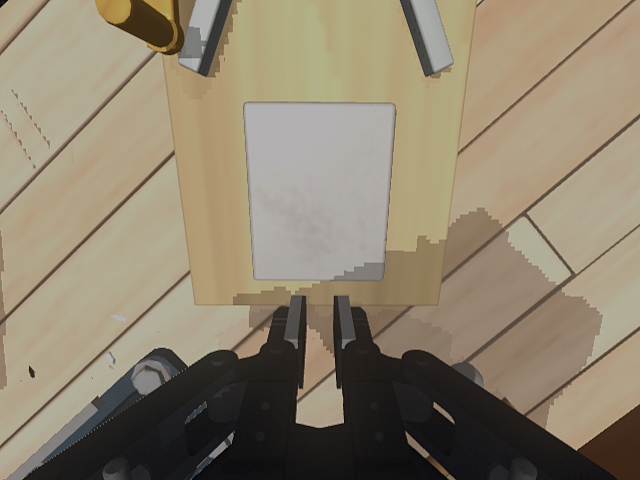

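Request:
drive_tool(moves="0.7 9.8 0.5 1.7 0 0 0; 0.7 19.7 1 3.5 0 0 0; 0.7 29.5 1.4 5.2 0 0 0; 0.7 39.4 1.9 6.9 0 0 0; 0.7 49.2 2.4 8.7 0 0 0; 0.7 59 2.9 10.4 0 0 0; 0.7 68.9 3.4 12.1 0 0 0; 0.7 78.7 3.9 13.9 0 0 0")

```text
time_s: 12.0
eef_pos: [551.6, 40.6, 50.9]
ee_rot: [0.764, 0.02, -0.644, 0.017]
force: [-7.3, -0.4, 2.2]
opening: 12.8
```

```bash
python3 st.py | tail -6;  python3 - <<'E'
from h import *
snap('wrist','w9')
E
```

```text
12.0 [551.61  40.63  50.9 ] jaw -86.93552306977264 tool x [ 0.169  0.009 -0.986] [-0.71  0.58  0.7   2.12 -0.78  0.51 -0.96] 12.761320426253938 [-7.3 -0.4  2.2]
tcp in deck [79.09  1.63 23.49]
tool in deck
 [[-0.005  0.004 -1.   ]
 [ 0.001 -1.    -0.004]
 [-1.    -0.001  0.005]]
```

View pics/w9.png

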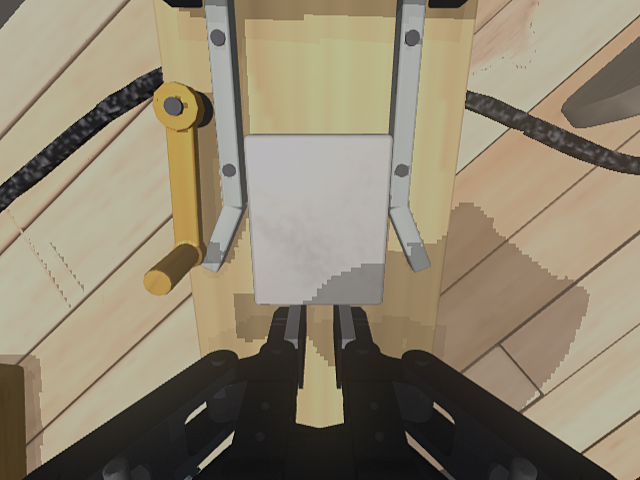

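Request:
drive_tool(moves="0.7 9.8 0.5 1.7 0 0 0; 0.7 19.7 1 3.5 0 0 0; 0.7 29.5 1.4 5.2 0 0 0; 0.7 39.4 1.9 6.9 0 0 0; 0.7 49.2 2.4 8.7 0 0 0; 0.7 59 2.9 10.4 0 0 0; 0.7 68.9 3.4 12.1 0 0 0; 0.7 76 3.7 13.4 0 0 0")

```text
time_s: 12.85
eef_pos: [630.2, 44.3, 65.2]
ee_rot: [0.766, 0.02, -0.642, 0.017]
force: [-3.1, -0.0, -3.6]
opening: 12.9
```

```bash
python3 st.py | tail -6;  python3 - <<'E'
from h import *
snap('wrist','w10'); snap('scene','s10');crop('s10',270,170,140,120,5)
E
```

```text
12.85 [630.21  44.31  65.19] jaw -86.95581554345985 tool x [ 0.174  0.009 -0.985] [-0.68  0.67  0.73  1.92 -0.75  0.64 -1.02] 12.885980076082843 [-3.1 -0.  -3.6]
tcp in deck [159.06   1.43  23.87]
tool in deck
 [[ 0.     0.004 -1.   ]
 [-0.    -1.    -0.004]
 [-1.     0.    -0.   ]]
```

View pics/w10.png

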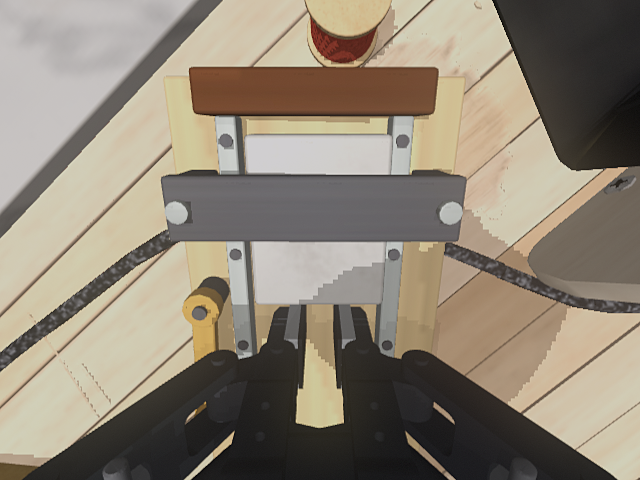

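View pics/s10_c270_170.png

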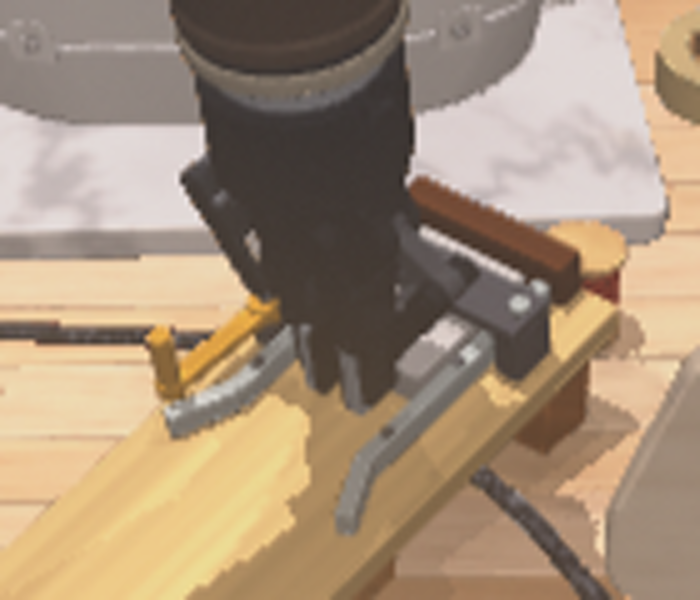

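```bash
cat > rdk.py <<'E'
from fit import *
D=Rd(P[2]); o0=np.array([P[0],P[1],14])
def rd(c,u,v,z):
    R=np.array(c['R']);t=c['t'].ravel()
    o=D.T@(-R.T@t-o0); d=D.T@R.T@np.linalg.inv(c['mtx'])@np.array([u,v,1.]); return (o+(z-o[2])/d[2]*d).round(1)
E
python3 - <<'E' | tail -3
from rdk import *
c=ld('w10')
print('block far',rd(c,320,135,18),'near',rd(c,320,303,18))
print('stop',rd(c,320,114,22),'bar lower edge',rd(c,320,240,30))
print('knob/keeper axis',rd(c,202,312,19))
E
```

```text
block far [239.4   1.1  18. ] near [172.    0.7  18. ]
stop [246.3   1.1  22. ] bar lower edge [203.8   0.9  30. ]
knob/keeper axis [168.   50.5  19. ]
```

Request:
drive_tool(moves="0.7 1 0 0.2 0 0 0; 0.7 2 0.1 0.3 0 0 0; 0.7 3 0.1 0.5 0 0 0; 0.7 4 0.2 0.7 0 0 0; 0.7 4.5 0.2 0.8 0 0 0; 0.7 5 0.2 0.9 0 0 0; 0.7 5.5 0.3 1 0 0 0; 0.7 5.5 0.3 1 0 0 0")

```text
time_s: 13.75
eef_pos: [632.6, 44.4, 65.5]
ee_rot: [0.765, 0.02, -0.644, 0.017]
force: [-8.6, -1.5, 4.4]
opening: 13.0
```

```bash
python3 st.py | tail -6;  python3 - <<'E'
from h import *
snap('wrist','w11'); crop('w11',160,60,320,260,2.5)
E
```

```text
13.75 [632.57  44.37  65.48] jaw -86.97714943749747 tool x [ 0.17   0.009 -0.985] [-0.68  0.67  0.73  1.91 -0.75  0.65 -1.02] 13.03455762781811 [-8.6 -1.5  4.4]
tcp in deck [161.43   1.37  23.73]
tool in deck
 [[-0.004  0.003 -1.   ]
 [ 0.001 -1.    -0.003]
 [-1.    -0.001  0.004]]
```

View pics/w11_c160_60.png

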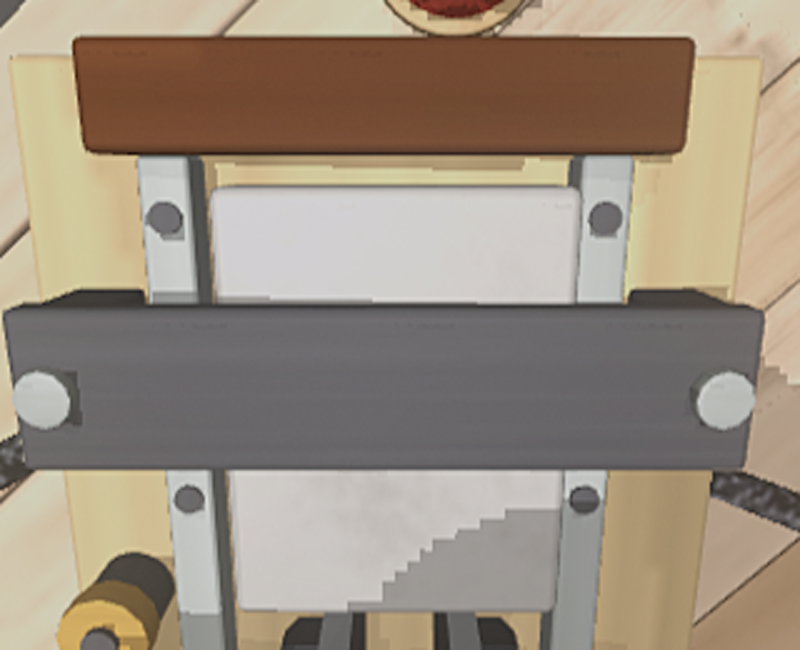

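Request:
drive_tool(moves="0.7 1 0 0.2 0 0 0; 0.7 2 0.1 0.3 0 0 0; 0.7 3 0.1 0.5 0 0 0; 0.7 3.5 0.1 0.6 0 0 0; 0.7 4 0.2 0.7 0 0 0; 0.7 4.5 0.2 0.8 0 0 0; 0.7 4.5 0.2 0.8 0 0 0; 0.7 4.5 0.2 0.8 0 0 0")

```text
time_s: 14.6
eef_pos: [636.8, 44.6, 66.2]
ee_rot: [0.764, 0.02, -0.644, 0.017]
force: [-8.8, -1.2, 4.3]
opening: 12.6
```

```bash
python3 st.py | tail -6;  python3 - <<'E'
from h import *
snap('wrist','w12'); crop('w12',160,60,320,260,2.5)
E
```

```text
14.6 [636.76  44.65  66.16] jaw -86.97517847556495 tool x [ 0.169  0.009 -0.986] [-0.67  0.68  0.74  1.9  -0.75  0.65 -1.02] 12.589081292251763 [-8.8 -1.2  4.3]
tcp in deck [165.68   1.44  23.67]
tool in deck
 [[-0.005  0.003 -1.   ]
 [ 0.001 -1.    -0.003]
 [-1.    -0.001  0.005]]
```

View pics/w12_c160_60.png

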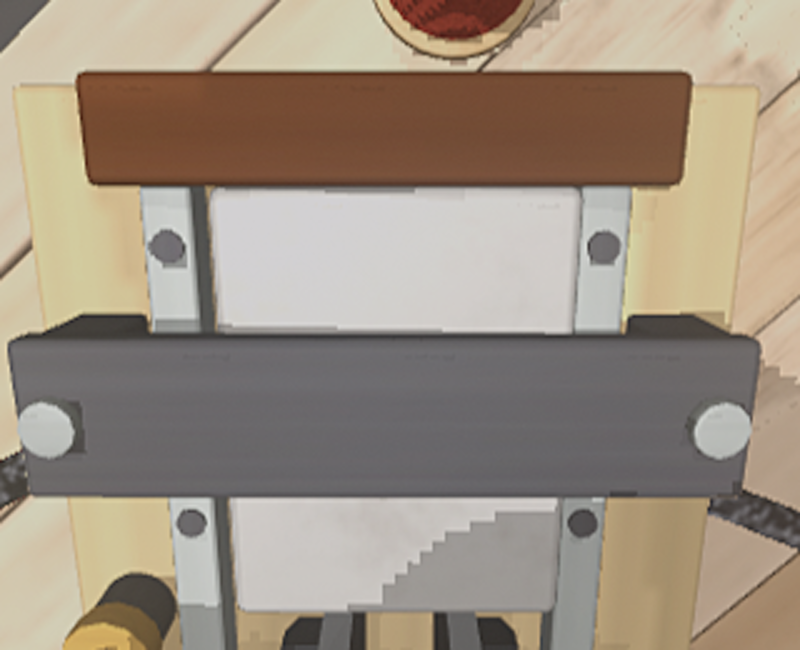

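Request:
drive_tool(moves="0.7 0.5 0 0.1 0 0 0; 0.7 1 0 0.2 0 0 0; 0.7 1.5 0.1 0.3 0 0 0; 0.7 2 0.1 0.35 0 0 0; 0.7 2.5 0.1 0.4 0 0 0; 0.7 2.5 0.1 0.4 0 0 0; 0.7 2.5 0.1 0.4 0 0 0; 0.7 2.5 0.1 0.4 0 0 0")

```text
time_s: 15.45
eef_pos: [637.0, 44.6, 65.8]
ee_rot: [0.763, 0.021, -0.646, 0.017]
force: [-17.6, -1.0, 9.3]
opening: 12.9
```

Request:
drive_tool(moves="0.7 0.5 0 0.1 0 0 0; 0.7 1 0 0.2 0 0 0; 0.7 1.5 0.1 0.3 0 0 0; 0.7 2 0.1 0.35 0 0 0; 0.7 2 0.1 0.35 0 0 0; 0.7 2 0.1 0.35 0 0 0; 0.7 2 0.1 0.35 0 0 0; 0.7 2 0.1 0.35 0 0 0")

```text
time_s: 16.25
eef_pos: [637.1, 44.6, 65.5]
ee_rot: [0.762, 0.021, -0.647, 0.016]
force: [-23.0, -0.9, 10.7]
opening: 13.2
```

```bash
python3 st.py | tail -6;  python3 - <<'E'
from h import *
snap('wrist','w13'); crop('w13',160,60,320,260,2.5)
E
```

```text
16.25 [637.11  44.64  65.49] jaw -86.97636855600781 tool x [ 0.161  0.01  -0.987] [-0.67  0.68  0.74  1.9  -0.75  0.67 -1.03] 13.246629226693955 [-23.   -0.9  10.7]
tcp in deck [165.91   1.41  22.95]
tool in deck
 [[-0.013  0.003 -1.   ]
 [ 0.003 -1.    -0.003]
 [-1.    -0.003  0.013]]
```

View pics/w13_c160_60.png

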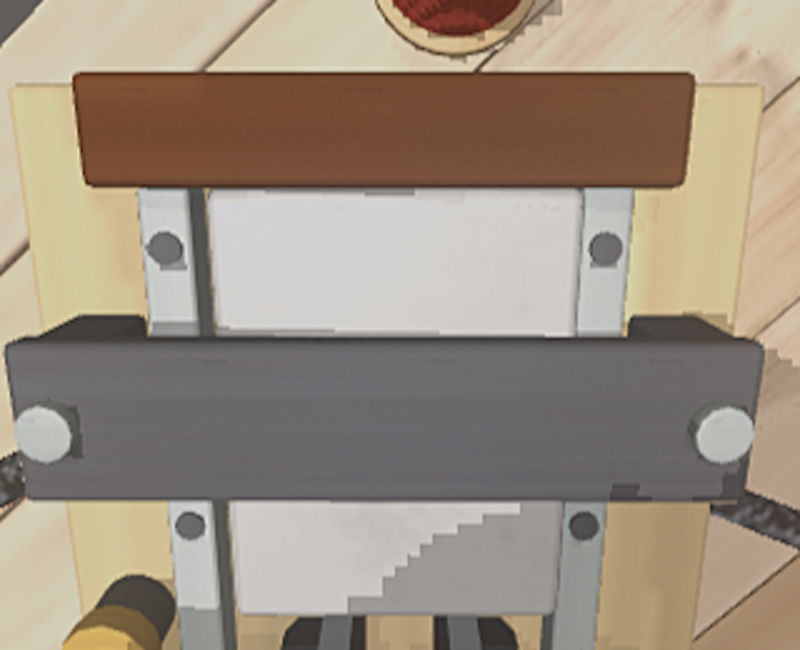

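Request:
drive_tool(moves="0.7 -10 -0.5 -1.7 0 0 0; 0.7 -20 -1 -3.5 0 0 0; 0.7 -20 -1 -3.5 0 0 0; 0.7 -24 -1 16 0 0 0; 0.7 -28 -1 40 0 0 0; 0.7 -32 -1 62 0 0 0; 0.7 -60 0 62 0 0 0; 0.7 -90 0 62 0 0 0")

```text
time_s: 17.1
eef_pos: [554.6, 45.1, 130.7]
ee_rot: [0.767, 0.02, -0.641, 0.017]
force: [-0.1, 0.3, -0.6]
opening: 13.0
```

Request:
drive_tool(moves="0.3 -10 0 0 0 0 0; 0.3 -10 0 0 0 0 0; 0.5 -10 0 0 0 0 0; 0.5 -10 0 0 0 0 0; 0.5 -10 0 0 0 0 0; 0.5 -10 0 0 0 0 0; 0.5 -10 0 0 0 0 0; 0.5 -10 0 0 0 0 0")

```text
time_s: 17.9
eef_pos: [543.8, 44.8, 129.5]
ee_rot: [0.766, 0.02, -0.642, 0.017]
force: [0.0, -0.7, 0.4]
opening: 21.2
```

```bash
python3 st.py | tail -6;  python3 - <<'E'
from h import *
snap('wrist','w14'); 
E
```

```text
17.9 [543.8   44.81 129.52] jaw -86.97660159287483 tool x [ 0.174  0.008 -0.985] [-0.88  0.46  0.9   2.09 -0.61  0.65 -1.11] 21.204373020208504 [ 0.  -0.7  0.4]
tcp in deck [ 85.3    6.2  102.23]
tool in deck
 [[-0.     0.003 -1.   ]
 [-0.    -1.    -0.003]
 [-1.     0.     0.   ]]
```

View pics/w14.png

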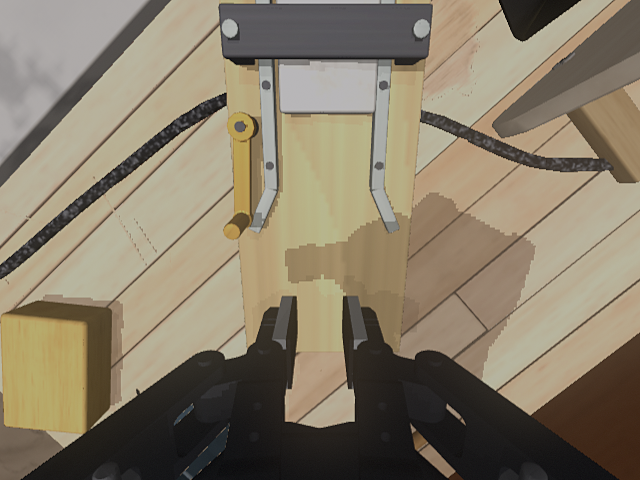

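```bash
python3 - <<'E' | tail -4
from rdk import *
c=ld('w14')
print('axis',rd(c,240,127,19),'knob',rd(c,232.5,231,46),'knob base',rd(c,242,213,19))
print('block near',rd(c,280,111,18),rd(c,376,114,18),'bar',rd(c,320,59,30))
print('guide',rd(c,278,190,12),rd(c,371,190,12))
E
```

```text
[[520.8, -120.4], [574.1, -136.5], [546.1, -199.0], [496.1, -177.3]]
axis [168.2  51.2  19. ] knob [114.5  53.2  46. ] knob base [118.   53.6  19. ]
block near [176.8  28.3  18. ] [175.5 -25.9  18. ] bar [201.1   5.9  30. ]
guide [131.1  31.7  12. ] [131.4 -26.3  12. ]
```

Request:
drive_tool(moves="0.5 10 16 -4 0 0 0; 0.5 20 32 -10 0 0 0; 0.5 30 48.3 -15 0 0 0; 0.5 30 48.3 -21.7 0 0 0; 0.5 30 48.3 -21.7 0 0 0; 0.5 30 48.3 -21.7 0 0 0; 0.5 30 48.3 -21.7 0 0 0; 0.5 30 48.3 -21.7 0 0 0")

```text
time_s: 18.75
eef_pos: [573.7, 92.7, 108.2]
ee_rot: [0.766, 0.02, -0.642, 0.017]
force: [-0.7, -0.3, -0.3]
opening: 20.9
```

```bash
python3 st.py | tail -6;  python3 - <<'E'
from h import *
snap('wrist','w15'); snap('scene','s15');crop('s15',250,180,140,120,5)
E
```

```text
18.75 [573.68  92.7  108.2 ] jaw -87.02305623578587 tool x [ 0.174  0.009 -0.985] [-0.89  0.55  0.84  2.03 -0.66  0.65 -1.16] 20.91687998012431 [-0.7 -0.3 -0.3]
tcp in deck [113.31  52.55  75.62]
tool in deck
 [[ 0.     0.003 -1.   ]
 [ 0.    -1.    -0.003]
 [-1.    -0.    -0.   ]]
```

View pics/w15.png

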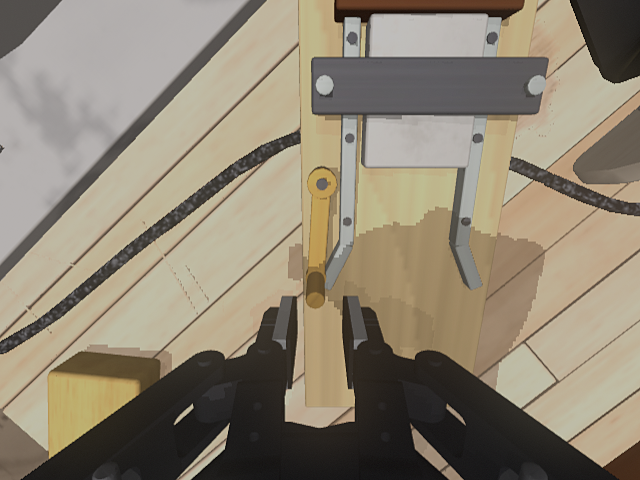

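View pics/s15_c250_180.png

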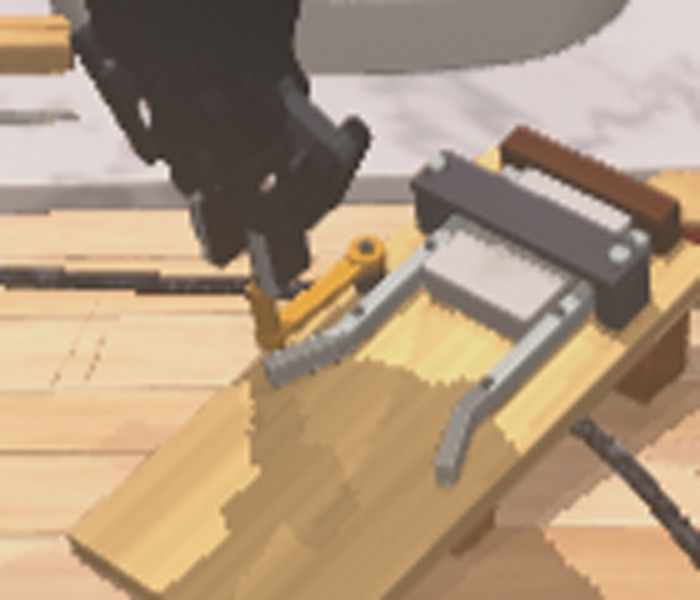

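```bash
python3 - <<'E' | tail -2
from rdk import *
c=ld('w15')
print('axis',rd(c,322,184,19),'knob',rd(c,316,298,46),'block near',rd(c,363,167,18),rd(c,471,167,18))
# centre between tips of fingers visible top ~ (320,297)
E
```

```text
[[520.8, -120.4], [574.1, -136.5], [546.1, -199.0], [496.1, -177.3]]
axis [168.3  50.9  19. ] knob [116.   53.8  46. ] block near [177.   29.8  18. ] [177.1 -26.   18. ]
```

Request:
drive_tool(moves="0.5 2 1 -8 0 0 0; 0.5 4 1 -16 0 0 0; 0.5 5 1 -24 0 0 0; 0.5 5.8 1 -30 0 0 0; 0.5 5.8 1 -30 0 0 0; 0.5 5.8 1 -30 0 0 0; 0.5 5.8 1 -30 0 0 0; 0.5 5.8 1 -30 0 0 0")

```text
time_s: 19.65
eef_pos: [579.7, 94.3, 78.2]
ee_rot: [0.766, 0.02, -0.642, 0.017]
force: [-0.4, 0.3, -0.1]
opening: 21.3
```

```bash
python3 st.py | tail -6;  python3 - <<'E'
from h import *
snap('wrist','w16'); snap('scene','s16');crop('s16',250,180,140,120,5)
E
```

```text
19.65 [579.69  94.28  78.21] jaw -86.96216296582764 tool x [ 0.174  0.009 -0.985] [-0.84  0.6   0.78  2.03 -0.72  0.6  -1.12] 21.29344657914418 [-0.4  0.3 -0.1]
tcp in deck [114.08  53.83  45.04]
tool in deck
 [[ 0.     0.004 -1.   ]
 [ 0.    -1.    -0.004]
 [-1.    -0.    -0.   ]]
```

View pics/w16.png

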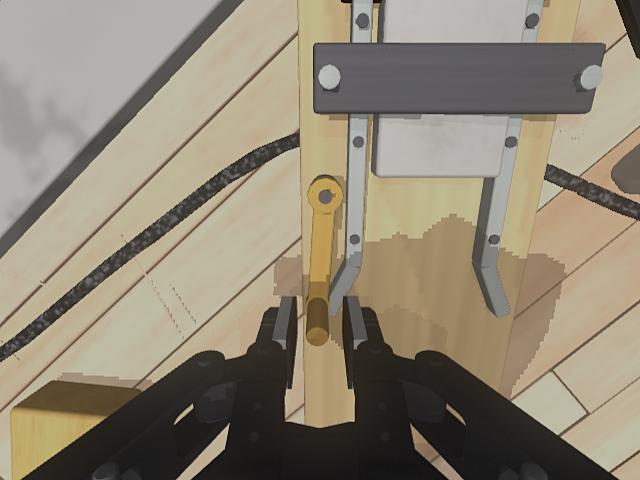

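View pics/s16_c250_180.png

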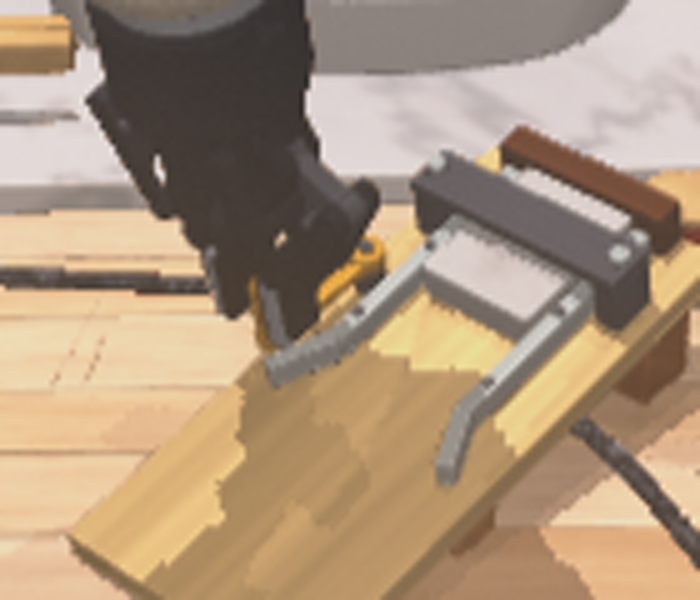

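```bash
cat > arc.py <<'E'
from rdk import *
C=np.array([168,50.9]);
def tcp(th,l): return np.r_[C+55*np.array([-np.cos(th),-np.sin(th)])+l*np.array([np.sin(th),-np.cos(th)]),45.]
start=np.array([114.08,53.83,45.04]); prev=start; pr=0
ths=np.linspace(0,1.571,17)[1:]
for n in (0,8):
    print('call')
    for th in ths[n:n+8]:
        l=3 if th<.15 else 5.5
        d=D@(tcp(th,l)-prev); r=np.degrees(th*0.75-pr)*D[:,2]
        print(np.r_[d,r].round(1), tcp(th,l).round(1))
    prev=tcp(ths[7],5.5); pr=ths[7]*.75
E
python3 arc.py | tail -18
```

```text
call
[  0.1 -11.3  -0.1  -0.7  -0.    4.2] [113.6  42.5  45. ]
[  2.  -19.    0.1  -1.5  -0.1   8.3] [115.1  34.8  45. ]
[  4.  -24.    0.5  -2.2  -0.1  12.5] [117.   29.7  45. ]
[  6.6 -28.8   0.9  -2.9  -0.1  16.6] [119.3  24.8  45. ]
[  9.6 -33.3   1.4  -3.7  -0.2  20.8] [122.1  20.1  45. ]
[ 13.  -37.5   1.9  -4.4  -0.2  24.9] [125.3  15.8  45. ]
[ 16.7 -41.3   2.6  -5.1  -0.3  29.1] [129.   11.8  45. ]
[ 20.9 -44.7   3.3  -5.9  -0.3  33.2] [133.    8.1  45. ]
call
[ 4.5 -3.   0.8 -0.7 -0.   4.2] [137.4   4.9  45. ]
[ 9.2 -5.6  1.6 -1.5 -0.1  8.3] [142.    2.1  45. ]
[14.1 -7.6  2.4 -2.2 -0.1 12.5] [146.9  -0.2  45. ]
[19.2 -9.2  3.3 -2.9 -0.1 16.6] [152.  -2.  45.]
[ 24.5 -10.2   4.2  -3.7  -0.2  20.8] [157.3  -3.3  45. ]
[ 29.8 -10.8   5.2  -4.4  -0.2  24.9] [162.7  -4.1  45. ]
[ 35.1 -10.8   6.1  -5.1  -0.3  29.1] [168.1  -4.4  45. ]
[ 40.4 -10.2   7.1  -5.9  -0.3  33.2] [173.5  -4.1  45. ]
```

Request:
drive_tool(moves="0.5 0.1 -11.3 0 -0.7 0 4.2; 0.5 2 -19 0 -1.5 -0.1 8.3; 0.5 4 -24 0.5 -2.2 -0.1 12.5; 0.5 6.6 -28.8 1 -2.9 -0.1 16.6; 0.5 9.6 -33.3 1.5 -3.7 -0.2 20.8; 0.5 13 -37.5 2 -4.4 -0.2 24.9; 0.5 16.7 -41.3 2.6 -5.1 -0.3 29.1; 0.5 20.9 -44.7 3.3 -5.9 -0.3 33.2")

```text
time_s: 20.55
eef_pos: [600.2, 49.5, 81.2]
ee_rot: [0.727, 0.206, -0.609, 0.24]
force: [-0.9, 0.0, -0.0]
opening: 21.6
```

```bash
python3 st.py | tail -6;  python3 - <<'E'
from h import *
snap('wrist','w17'); snap('scene','s17');crop('s17',250,180,140,120,5)
E
```

```text
20.55 [600.16  49.45  81.24] jaw -53.477448569796834 tool x [ 0.174  0.008 -0.985] [-0.63  0.56  0.61  1.98 -0.57  0.58 -0.59] 21.617885651351727 [-0.9  0.  -0. ]
tcp in deck [132.55   8.05  44.84]
tool in deck
 [[-0.     0.561 -0.828]
 [-0.    -0.828 -0.561]
 [-1.     0.     0.001]]
```

View pics/w17.png

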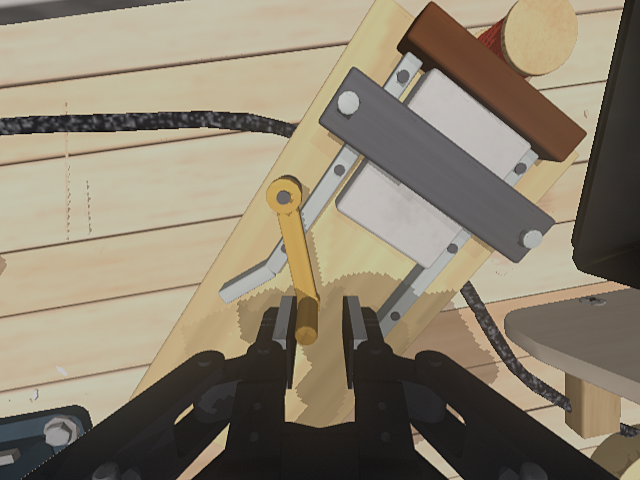

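View pics/s17_c250_180.png

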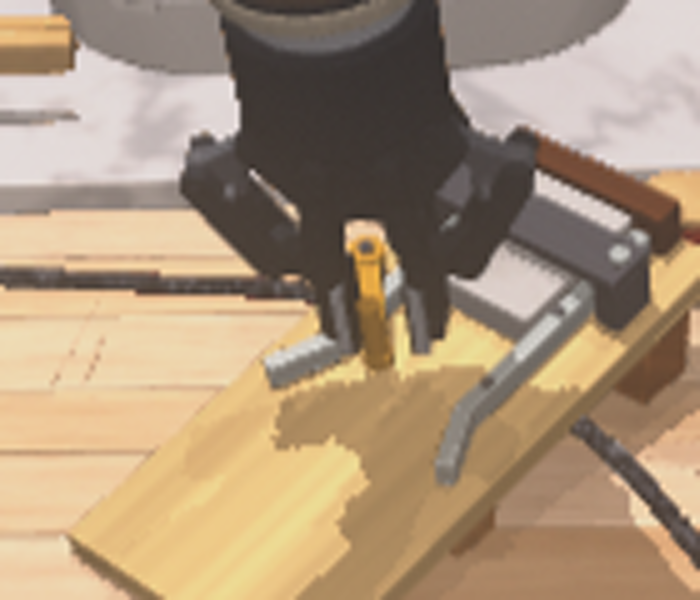

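Request:
drive_tool(moves="0.5 4.3 -3 2.8 -0.7 0 4.2; 0.5 8.6 -5.6 5.6 -1.5 -0.1 8.3; 0.5 13 -7.7 8.4 -2.2 -0.1 12.5; 0.5 18 -9.3 10.2 -2.9 -0.1 16.6; 0.5 23.3 -10.3 11.1 -3.7 -0.2 20.8; 0.5 28.6 -10.9 12.1 -4.4 -0.2 24.9; 0.5 33.9 -10.9 13 -5.1 -0.3 29.1; 0.5 38 -10.5 13.8 -5.9 -0.3 33.2")

```text
time_s: 21.45
eef_pos: [638.1, 39.1, 94.8]
ee_rot: [0.627, 0.373, -0.523, 0.44]
force: [-0.4, 0.4, -1.0]
opening: 21.2
```

```bash
python3 st.py | tail -6;  python3 - <<'E'
from h import *
snap('wrist','w18'); snap('scene','s18');crop('s18',250,180,140,120,5)
E
```

```text
21.45 [638.14  39.15  94.82] jaw -19.796107891690774 tool x [ 0.174  0.008 -0.985] [-0.49  0.56  0.47  1.88 -0.41  0.62 -0.13] 21.241903347500607 [-0.4  0.4 -1. ]
tcp in deck [171.76  -4.13  51.71]
tool in deck
 [[ 0.     0.925 -0.38 ]
 [-0.001 -0.38  -0.925]
 [-1.     0.     0.001]]
```

View pics/w18.png

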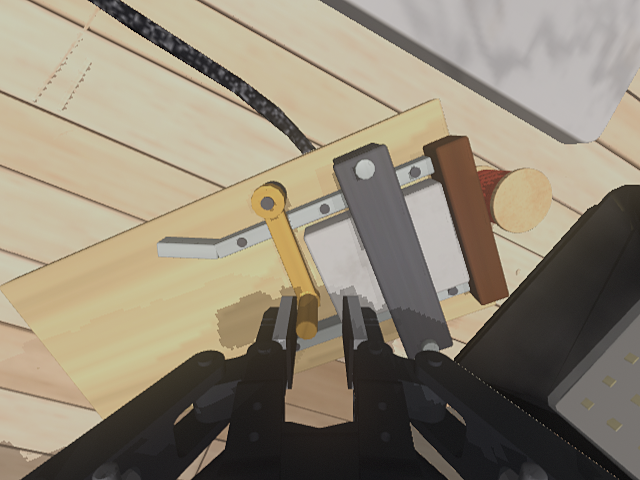

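View pics/s18_c250_180.png

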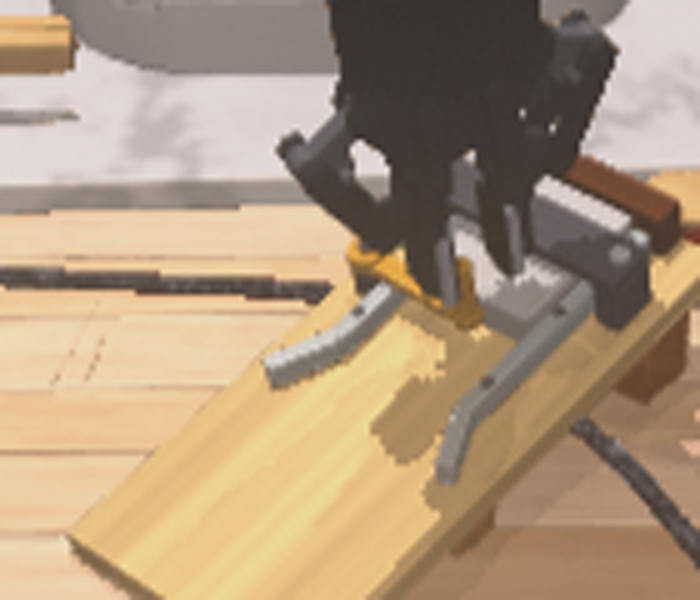

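Request:
drive_tool(moves="0.5 1 0 0.2 0 0 0; 0.5 2 0.1 0.4 0 0 0; 0.5 3 0.1 0.5 0 0 0; 0.5 4 0.2 0.7 0 0 0; 0.5 5 0.2 0.9 0 0 0; 0.5 6 0.3 1 0 0 0; 0.5 6 0.3 1 0 0 0; 0.5 6 0.3 1 0 0 0")

```text
time_s: 22.35
eef_pos: [642.0, 39.5, 95.0]
ee_rot: [0.626, 0.374, -0.525, 0.439]
force: [-8.8, 1.2, 3.3]
opening: 21.5
```

```bash
python3 st.py | tail -6;  python3 - <<'E'
from h import *
snap('wrist','w19'); snap('scene','s19');crop('s19',250,180,140,120,5)
E
```

```text
22.35 [642.01  39.5   95.01] jaw -19.835820359406622 tool x [ 0.17   0.008 -0.985] [-0.49  0.57  0.47  1.86 -0.41  0.63 -0.13] 21.459644626292 [-8.8  1.2  3.3]
tcp in deck [175.62  -3.96  51.21]
tool in deck
 [[-0.004  0.925 -0.381]
 [-0.    -0.381 -0.925]
 [-1.    -0.004  0.002]]
```

View pics/w19.png

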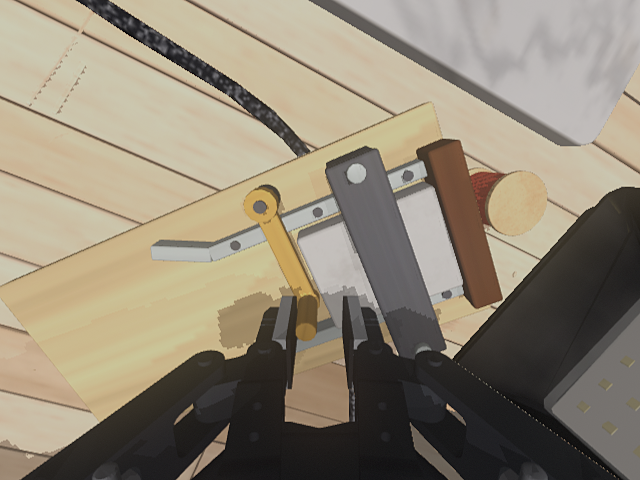

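Request:
drive_tool(moves="0.5 -3 0 -0.5 0 0 0; 0.5 -7 -0.3 -1 0 0 0; 0.5 -7 -0.3 -1 0 0 0; 0.5 -10 -0.3 16 0 0 0; 0.5 -13 -0.5 36 0 0 0; 0.5 -18 -1 65 0 0 0; 0.5 -23 -1 95 0 0 0; 0.5 -60 -1 115 0 0 0")

```text
time_s: 23.25
eef_pos: [587.7, 38.2, 214.9]
ee_rot: [0.629, 0.371, -0.521, 0.441]
force: [-0.6, 1.0, 0.0]
opening: 21.3
```

Request:
drive_tool(moves="0.5 -30 0 10 0 0 0; 0.5 -60 0 20 0 0 0; 0.5 -60 0 20 0 0 0; 0.5 -60 0 20 0 0 0; 0.5 -60 0 20 0 0 0; 0.5 -60 0 20 0 0 0; 0.5 -60 0 20 0 0 0; 0.5 -60 0 20 0 0 0")

```text
time_s: 24.05
eef_pos: [524.6, 38.1, 230.6]
ee_rot: [0.627, 0.373, -0.524, 0.44]
force: [0.3, -0.2, -0.9]
opening: 21.4
```

```bash
python3 st.py | tail -6;  python3 - <<'E'
from h import *
snap('wrist','w20'); snap('scene','s20');snap('top','t20')
crop('s20',280,180,130,110,6);crop('t20',260,160,100,90,7)
E
```

```text
24.05 [524.58  38.08 230.6 ] jaw -19.85320388495937 tool x [ 0.174  0.007 -0.985] [-0.73  0.18  0.63  2.03 -0.13  0.8  -0.37] 21.431631785102937 [ 0.3 -0.2 -0.9]
tcp in deck [ 83.67   0.43 205.16]
tool in deck
 [[ 0.     0.925 -0.381]
 [-0.002 -0.381 -0.925]
 [-1.     0.001  0.002]]
```

View pics/w20.png

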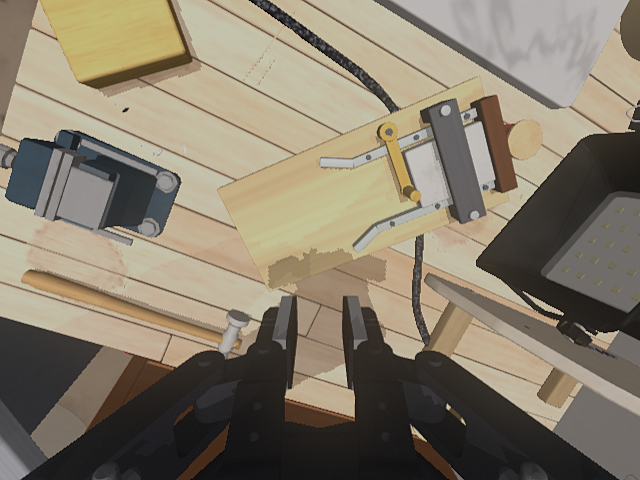

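View pics/s20_c280_180.png

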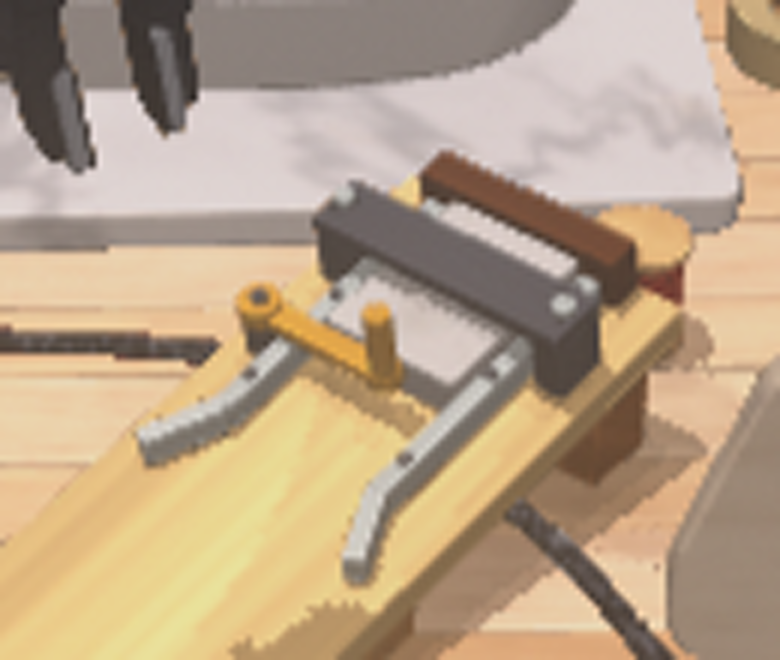

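View pics/t20_c260_160.png

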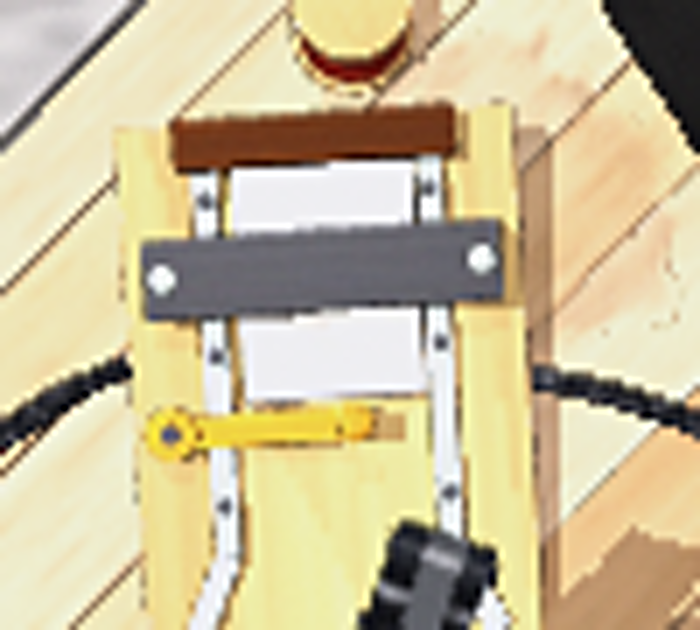

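```bash
python3 - <<'E' | tail -12
from rdk import *
for nm,(x0,y0,s) in {'t20':(260,160,7),'s20':(280,180,6)}.items():
    c=ld(nm); f=lambda pts:((proj(c,deck(P,pts))-[x0,y0])*s).round(0).tolist()
    print(nm,'block near edge',f([(175,27.5,18),(175,-27.5,18)]),'far',f([(245,27.5,18),(245,-27.5,18)]))
    for k in (1.4,1.5,1.571): print(k,'knob',f([(167.5-55*np.cos(k),48-55*np.sin(k),46)]),'axis',f([(167.5,48,19)]))
E
```

```text
(0, 1) [4.77377e+02 3.39790e+01 5.10000e-02] [ 0.   0.   0.   0.   0.  -0.   0.  -0.  -0.6  0.1 -0.2  0.6  0.9 -1.2]
(1, 1) [4.7799e+02 3.5346e+01 4.9000e-02] [ 0.4  0.6  0.6  0.3 -0.  -0.4  0.3 -0.3 -0.8 -0.4 -0.5  0.   0.7 -1.5]
[[574.3, -136.7], [547.8, -199.0], [498.2, -177.1], [525.0, -114.6]]
[[520.8, -120.4], [574.1, -136.5], [546.1, -199.0], [496.1, -177.3]]
t20 block near edge [[242.0, 402.0], [427.0, 390.0]] far [[227.0, 165.0], [413.0, 153.0]]
1.4 knob [[360.0, 453.0]] axis [[175.0, 432.0]]
1.5 knob [[361.0, 434.0]] axis [[175.0, 432.0]]
1.571 knob [[360.0, 420.0]] axis [[175.0, 432.0]]
s20 block near edge [[321.0, 318.0], [449.0, 386.0]] far [[452.0, 197.0], [580.0, 260.0]]
1.4 knob [[357.0, 331.0]] axis [[261.0, 304.0]]
1.5 knob [[370.0, 322.0]] axis [[261.0, 304.0]]
1.571 knob [[378.0, 315.0]] axis [[261.0, 304.0]]
```

```bash
python3 -c "
from plant import *
print(sign_off(), state()['time_s'])"
```

```text
the job is handed in; nothing more can be done
the job is handed in; nothing more can be done
```

The steel block is home against the top stop with the brass keeper swung fully across behind it, and the job was handed in at about 24 s of the 67 s allowed. `sign_off()` gave no verdict.

- **Placing:** I gripped the block across its 55 mm side, turned and tilted it to the slope, and pressed it lightly onto the open foot. I then let go with the block flat on the deck.
- **Pushing:** I pushed it up between the guides and under the hold-down bar with nearly closed fingers. It stalled against the stop, with the force rising from about 9 to 23 N and no further travel.
- **Keeper:** I swung it by straddling the knob with the fingers until it met its end stop, at about 9 N. Then I backed off and lifted clear.

**Last checks:** Before hand-in, the top image showed the block's lower edge within about 1 mm of its calculated home position. The knob in the top and scene images matched a keeper angle of about 1.57 rad. The wrist force was near zero, so the arm was touching nothing. The bystanders were not measured again; the wood block, seen in the last wrist picture, was never near the arm's path.

**Disagreement:** The wrist camera put the ramp about 2.5 mm further left than the fit from the top and scene cameras. I took the wrist view as right when lining up the block and the knob.

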